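# Pile the component trays on the base and cover them

## Robot

A 6-joint arm with a two-finger parallel gripper is mounted at the origin on the work surface. World frame = base frame: x ahead of the robot, y to its left, z up, the work surface at z = 0. Lengths are in mm, angles in rad, forces in N, time in s.
With the tool pointing down it reaches from about 350 to 875 mm from the base axis. Payload 4.2 kg.
Tool frame: the origin (TCP) lies at the very end of the fingers, on their centre line; the grasp point (between the pads) lies 19 mm behind it; z points along the fingers, y is the line along which they close (so a half turn about z gives the same grasp; the last joint's range is limited). The gripper opens to 85 mm and grips with 20 to 120 N. Pads are 22 mm wide; open, the fingers measure 114 mm over their backs; the gripper's body (76 mm by 85 mm) begins 54 mm behind the grasp point. The pads swing forward as they close: fully open they stand 13 mm farther back than shut.
Start: joints at [-0.881, 0.385, 0.008, 0, -1.194, -0.259], TCP at [261.011, -567.867, 231.312] pointing down, gripper open.
Joint ranges: [-3.14, 3.14], [-1.21, 2.06], [-1.07, 1.41], [-3.16, 2.05], [-2.99, -0.16], [-3.1, 3.1]. Speed limits (rad/s): [2.79, 2.79, 3.14, 3.14, 3.14, 3.14].

## Interface

Orientations are given as a unit quaternion [x, y, z, w].
In Python, from bench import read_state, get_image, get_calibration, job_done gives the robot as it stands.
- The arm moves only by the shell command python3 -m creep 'ROWS'. ROWS is a JSON object of lists of equal length, an entry for each row: "translation": the shift along the world's x, y, z in cm, a list of three; "delta_rot": the turn, a rotation vector about the world's x, y, z in degrees, a list of three; "hand": the finger opening in cm, from 0 to 8.54. A call has 1 to 8 rows; each row is the pose to reach, as a shift and turn from the pose commanded when the call began; what a row does not reach only later rows make up. A row lasts 1/8 s, in which the tool goes at most 62.5 mm and 10.7 degrees, less where a joint would pass 70% of its speed; a pose out of reach is approached as far as the arm can. A call with a gripper value outside its range is refused whole. The fingers move at their own pace and stop on an object; the grip force is fixed at half the most. Time passes only in rows, so rows that repeat a pose let the fingers close. It gives the time, the measured TCP pose, the force, the opening and the grip force at its end, in the units of the state.
- read_state(): the state, without advancing time (a new reading comes with each control period).
- get_image(name): name is "scene" or "top"; returns (picture, depth): 384x512x3 uint8, red, green, blue; 384x512 float32, mm along the optical axis (not along the pixel's ray), 0 where there is no reading.
- get_calibration(name): a dict with "intrinsics" (3x3 intrinsics, pixels), "dist" ([k1, k2, p1, p2, k3] as OpenCV has them; the pictures are not rectified), "xyz" and "attitude" of the camera in the world. Camera axes: x right, y down, z forward; pixel columns grow to the right and rows downward; lengths in mm; the calibration is good to about 2 mm. A picture is of the moment at which its call begins. get_calibration takes no time and is no camera call.
- job_done(): hands the job in; it is judged then, once.
The state is a dict: "clock": time; "joints": joint angles; "joint_vel": joint speeds; "joint_efforts": joint torques, N m; "position": TCP position; "ee_rot": TCP orientation; "contact_force": force on the tool from outside, world axes, zero at the start; "wrist_torque": the same for the moment, N m; "gripper_width": finger opening in mm; "grasp_force": force on a finger pad.
Only numpy, scipy, OpenCV 4.12 (cv2) and the standard library are available. Lean on these libraries where they do the work, as an engineer would, in place of code of your own. Each camera call takes 0.05 s, during which the arm holds its last target. There are 200 camera calls.

## Task

Pack up the inspected lot: pile the three component trays on the steel base plate, thickest first, then the middle one, then the thinnest, and last put the cover on top with its grip bar up. Set each one down rather than dropping it, open side up and squarely on the one below so that all edges are flush, long side over long side, and leave the label roll, the jar and the mouse where they are.

Things in the scene. Friction and masses are not known exactly. Their poses are not given: they have to be found in the camera images.
- stand: Fixed aluminium stand; its face (150 x 270 mm) slopes up at 30 degrees along the stand's +x, away from the robot. Origin: on the bench under its middle. The face's lower end, with a 10 mm lip, is at x = -65, z = 26 mm; upper end x = 63, z = 100 mm. Two trays lie on it against the lip, at y = 65 and -65 mm, long sides up the slope; which is in which bay varies.
- deep_tray: Thickest tray: plain grey plastic component tray, 110 x 64 mm in outline (x long, y wide), 30 mm thick, with 3 x 2 large black components inside. Starts on the sloping stand, so its z axis starts 30 degrees from vertical. Origin: centre of its underside; z points out of its open top; the same either way round. Rigid; can be gripped across its width.
- thin_tray: Thinnest tray: plain grey plastic component tray, 110 x 64 mm in outline (x long, y wide), 14 mm thick, with 7 x 4 tiny black components inside. Starts in the other bay of the sloping stand, z axis 30 degrees from vertical. Origin: centre of its underside; z points out of its open top; the same either way round. Rigid; can be gripped across its width.
- middle_tray: Middle tray: plain grey plastic component tray, 110 x 64 mm in outline (x long, y wide), 22 mm thick, with 5 x 3 black components inside. Starts flat on the bench. Origin: centre of its underside; z points out of its open top; the same either way round. Rigid; can be gripped across its width.
- cover: Grey plastic cover plate, 110 x 64 mm in outline (x long, y wide), 6 mm thick, with an upright grip bar in the middle of its top: 60 mm long (along x), 14 mm wide (along y), rising from 6 to 32 mm above the underside. Starts flat on the bench. Origin: centre of its underside, z up; the same either way round.
- base: Plain steel base plate, 110 x 64 mm in outline (x long, y wide) and 15 mm high, fixed to the bench: the pile stands on it. Origin: centre of its underside on the bench, z up; its top is at z = 15 mm.
- label_roll: Bystander: white paper label roll standing on end, diameter 76 mm, height 55 mm, origin under its centre.
- jar: Bystander: small closed jar with red cap, diameter 64 mm, height 85 mm, origin under its centre.
- mouse: Bystander: black computer mouse, about 75 x 60 mm, 34 mm high, origin under its rear part.
There are look-alikes about, which are no part of the job. What is shaped like the cover but turquoise is not meant.

How it is judged:
By the outcome, as a careful person would: the job done as asked, in the order asked, and still so for the second after the job is handed in, with the robot touching nothing.
It also fails if it takes over 72 s, if anything falls off the work surface, if the arm or the gripper's body presses on something with over 40 N, if the wrist force passes 120 N, or if a joint passes its speed limit or range.

## Working session

There is one attempt and no reset: what is moved stays moved. The work goes in short steps, Python scripts to look and compute and a shell command to move; the robot and the scene stay as the last step left them, time stands still between calls to the robot, and variables do not carry over. Pictures are saved under pics/ and viewed, at most 11 in all, crops included, and the job is handed in when it is done.

```bash
ls; mkdir -p pics; cat > h.py <<'E'
import numpy as np, cv2
from scipy.spatial.transform import Rotation as R
from bench import *
def shot(n,f):
    p,d=get_image(n); cv2.imwrite(f'pics/{f}.png',p[:,:,::-1]); np.save(f'pics/{f}.npy',d); return p,d
def cam(n):
    c=get_calibration(n); return np.array(c['intrinsics']),np.array(c['dist']),np.array(c['xyz']),c['attitude']
def ray(n,uv):
    K,D,t,a=cam(n); q=cv2.undistortPoints(np.array(uv,float).reshape(-1,1,2),K,D).reshape(-1,2)
    r=R.from_quat(a); return t,r.apply(np.c_[q,np.ones(len(q))])
def at(n,uv,d):  # by depth
    t,r=ray(n,uv); return t+r*np.array([d[int(round(v)),int(round(u))] for u,v in uv])[:,None]
def plane(n,uv,z):
    t,r=ray(n,uv); return t+r*((z-t[2])/r[:,2])[:,None]
def cloud(n,d):
    v,u=np.mgrid[:384,:512]; uv=np.c_[u.ravel(),v.ravel()]
    t,r=ray(n,uv); return (t+r*d.ravel()[:,None]).reshape(384,512,3)
E
python3 - <<'E'
from h import *
for n in('scene','top'):
    print(get_calibration(n)); shot(n,n+'0')
print(read_state())
E
```

```text
pics
{'intrinsics': array([[397.81203353,   0.        , 251.83525344],
       [  0.        , 397.81203353, 185.91774214],
       [  0.        ,   0.        ,   1.        ]]), 'dist': array([-0.03267071,  0.        ,  0.        ,  0.        ,  0.        ]), 'xyz': array([961.80750309, 565.70439491, 746.1065916 ]), 'attitude': array([ 0.26132379,  0.88240333, -0.37637515, -0.10684561])}
{'intrinsics': array([[421.78500555,   0.        , 246.66711257],
       [  0.        , 421.78500555, 186.7407084 ],
       [  0.        ,   0.        ,   1.        ]]), 'dist': array([-0.01862447,  0.        ,  0.        ,  0.        ,  0.        ]), 'xyz': array([ 534.19595447,  -47.22382233, 1064.39181179]), 'attitude': array([-0.70252992,  0.71083535, -0.0194278 ,  0.02806018])}
{'clock': 0.1, 'joints': array([-8.81420374e-01,  3.85483764e-01,  6.70627924e-03, -4.19735942e-04,
       -1.19399545e+00, -2.58602643e-01]), 'joint_vel': array([ 5.20675369e-04, -1.80009122e-03,  3.55472620e-03,  2.00864126e-03,
        9.75330255e-05,  1.16927590e-03]), 'joint_efforts': array([-2.53028538e-04, -3.93318272e+01,  1.88929653e+01,  4.19802457e+00,
       -2.61313777e-03, -7.41874231e-06]), 'position': array([ 260.76484646, -567.40495028,  230.30876084]), 'ee_rot': array([-2.13649431e-01,  9.76909876e-01,  9.68383285e-04, -2.77536899e-04]), 'contact_force': array([-1.21481239, -0.34596167, -0.17414703]), 'wrist_torque': array([ 0.06696727,  0.03403111, -0.02377296]), 'grasp_force': 0.0, 'gripper_width': 84.90001682792955}
```

View pics/top0.png

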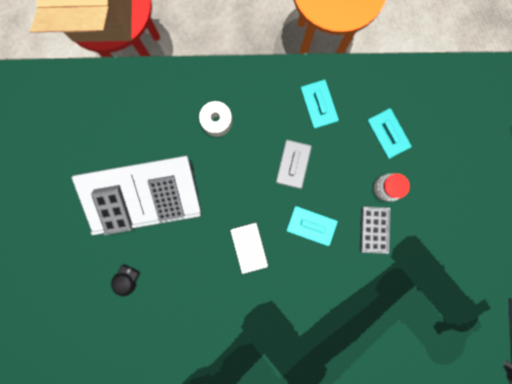

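View pics/scene0.png

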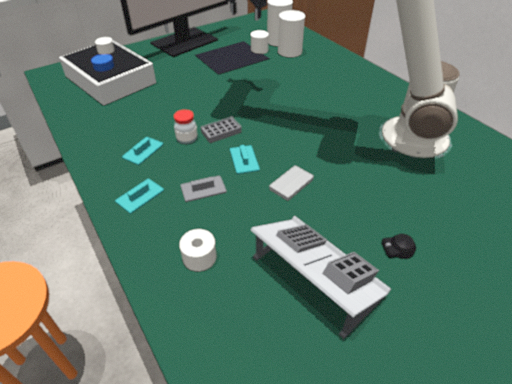

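Top view: deep tray (3x2) at (112,210) and thin tray (7x4) at (165,198) on the stand; middle tray (5x3) at (376,230); grey cover at (293,164), base plate (249,248); turquoise look-alikes at (319,103), (390,133) and (312,226); label roll (215,118), jar (393,187), mouse (124,280). The grey one is the cover meant, since turquoise is ruled out. I'll confirm this in an enlarged composite and measure.

```bash
cat >> h.py <<'E'
def rect(P):
    (c,s,a)=cv2.minAreaRect(P.astype(np.float32)); 
    if s[0]<s[1]: s=(s[1],s[0]); a+=90
    a=(a+90)%180-90
    return np.round(c,1),np.round(s,1),round(a,1)
E
python3 - <<'E'
from h import *
t=cv2.imread('pics/top0.png'); s=cv2.imread('pics/scene0.png')
def cr(im,x,y,w,h,W,H): return cv2.resize(im[y:y+h,x:x+w],(W,H),interpolation=cv2.INTER_CUBIC)
a=np.hstack([cr(t,65,150,140,105,400,300),cr(t,220,130,187,140,400,300)])
b=np.hstack([cr(s,245,210,147,110,400,300),cr(s,110,90,213,160,400,300)])
cv2.imwrite('pics/comp.png',np.vstack([a,b]))
for n,im in(('top',t),('scene',s)):
    C=cloud(n,np.load(f'pics/{n}0.npy')); np.save(f'pics/C{n}.npy',C)
    hsv=cv2.cvtColor(im,cv2.COLOR_BGR2HSV)
    bx={'top':{'mid':(355,200,397,260),'cover':(272,135,316,192),'base':(225,218,275,278)},'scene':{'mid':(198,115,245,143),'cover':(178,174,230,202),'base':(267,164,316,201)}}[n]
    for k,(x0,y0,x1,y1) in bx.items():
        Z=C[y0:y1,x0:x1]; g=Z[...,2]; m=(hsv[y0:y1,x0:x1,1]<90)
        P=Z[m]; print(n,k,'n',m.sum(),'z pct',np.round(np.percentile(g[m],[5,25,50,75,95]),1),'table',np.round(np.median(g[~m]),1), *rect(P[:,:2][P[:,2]>0]))
E
```

```text
top mid n 1415 z pct [ 0.8 18.2 20.  21.8 24.2] table 0.7 [ 503.3 -228.3] [362.7 132.4] 89.5
top cover n 1280 z pct [-0.2  4.8  6.6  8.4 32.8] table 0.6 [ 617.6 -132.5] [222.5  86.2] -24.5
top base n 1386 z pct [-0.5 12.9 14.9 16.5 18.6] table 0.4 [460.9 -36.2] [136.4  72.6] 14.6
scene mid n 716 z pct [ 0.6 11.6 18.9 20.6 23.1] table -0.4 [734.8  55.3] [1109.8  128.4] 59.4
scene cover n 850 z pct [-0.4  4.9  6.5 11.3 32. ] table 0.3 [777.7 195.9] [817.6 118.2] 71.8
scene base n 924 z pct [-0.2 12.1 14.3 15.4 17. ] table 0.1 [702.6 218.8] [858.9 112.4] 45.8
```

View pics/comp.png

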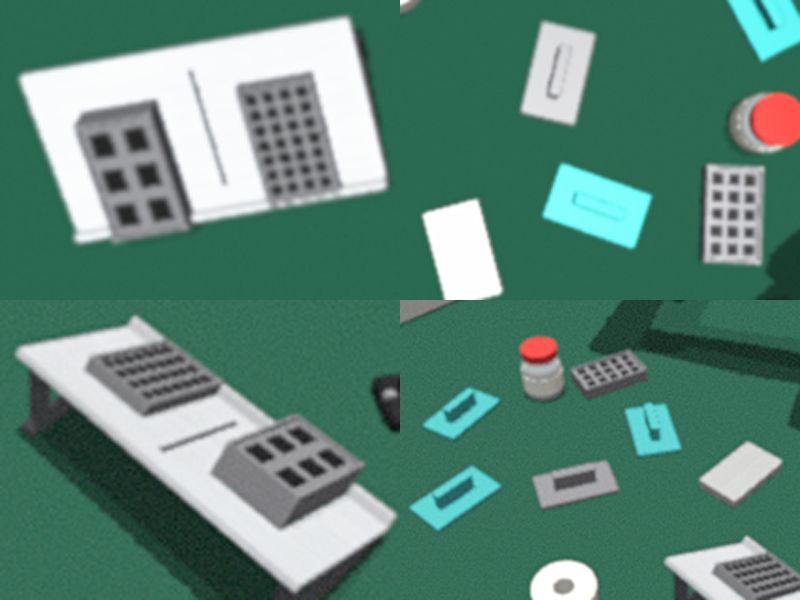

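The crop confirms it: the grey plate with bar at top-view (293,164) is the cover, 3x2 is in the left bay, 7x4 in the right bay. Next is a box-model fit of the silhouettes in both views.

```bash
cat >> h.py <<'E'
from scipy.optimize import minimize
def proj(n,P):
    K,D,t,a=cam(n); r=R.from_quat(a).inv(); return cv2.projectPoints(r.apply(P-t),np.zeros(3),np.zeros(3),K,D)[0].reshape(-1,2)
def corners(l,w,z0,z1): return np.array([[sx*l/2,sy*w/2,z] for z in(z0,z1) for sx in(-1,1) for sy in(-1,1)])
def mask(im,box,sat=90):
    hsv=cv2.cvtColor(im,cv2.COLOR_BGR2HSV); m=np.zeros(im.shape[:2],np.uint8); x0,y0,x1,y1=box
    m[y0:y1,x0:x1]=hsv[y0:y1,x0:x1,1]<sat
    m=cv2.morphologyEx(m,cv2.MORPH_CLOSE,np.ones((3,3))); k,L,S,_=cv2.connectedComponentsWithStats(m)
    m=(L==1+np.argmax(S[1:,4])).astype(np.uint8); c,_=cv2.findContours(m,cv2.RETR_EXTERNAL,cv2.CHAIN_APPROX_NONE)
    return cv2.drawContours(m,c,-1,1,-1)
F=8
def fit(views,boxes,x0,zbase=0.,tilt=None):
    """views: list (cam,mask); boxes: list of corner arrays; x0=[x,y,yaw deg]; zbase: underside height"""
    tg=[]
    for n,m in views:
        ys,xs=np.nonzero(m); o=(xs.min()-8,ys.min()-8); sz=(xs.max()-o[0]+9,ys.max()-o[1]+9)
        g=cv2.GaussianBlur(m.astype(np.float32),(0,0),.8)
        tg.append((n,o,sz,g[o[1]:o[1]+sz[1],o[0]:o[0]+sz[0]]))
    def cost(p,full=False):
        e=[];rot=R.from_euler('z',p[2],degrees=True)
        for n,o,sz,g in tg:
            im=np.zeros((sz[1]*F,sz[0]*F),np.uint8)
            for b in boxes:
                q=(proj(n,rot.apply(b)+[p[0],p[1],zbase])-o+.5)*F-.5
                cv2.fillConvexPoly(im,cv2.convexHull(np.round(q).astype(np.int32)),255)
            s=cv2.GaussianBlur(cv2.resize(im,sz,interpolation=cv2.INTER_AREA).astype(np.float32)/255,(0,0),.8)
            e.append(((s-g)**2).sum())
        return e if full else sum(e)
    x0=np.array(x0,float); b=None
    for k in range(2):
        r=minimize(cost,x0 if b is None else b.x,method='Nelder-Mead',options=dict(initial_simplex=(x0 if b is None else b.x)+np.array([[0,0,0],[5,0,0],[0,5,0],[0,0,4]])/(k+1),xatol=.02,fatol=.01)); b=r
    return np.round(b.x,2),np.round(cost(b.x,True),1)
BX={'mid':[corners(110,64,0,22)],'base':[corners(110,64,0,15)],'cover':[corners(110,64,0,6),corners(60,14,6,32)]}
E
python3 - <<'E'
from h import *
im={n:cv2.imread(f'pics/{n}0.png') for n in('top','scene')}
bx={'top':{'mid':(355,202,397,260),'cover':(272,135,316,192),'base':(225,218,275,278)},'scene':{'mid':(198,115,245,143),'cover':(178,174,230,202),'base':(267,164,316,201)}}
for k,x0 in(('mid',(500,-325,0)),('cover',(625,-150,-15)),('base',(460,-36,15))):
    ms={n:mask(im[n],bx[n][k]) for n in im}
    for vs in(['top'],['scene'],['top','scene']): print(k,vs,*fit([(n,ms[n]) for n in vs],BX[k],x0))
# stand
C=np.load('pics/Ctop.npy'); D=np.load('pics/top0.npy'); v=im['top'].min(2)
P=C[155:235,70:203]; w=(v[155:235,70:203]>215)&(D[155:235,70:203]>0)
Q=P[w]; Q=Q[(Q[:,2]>15)&(Q[:,2]<110)]
for _ in range(8):
    A=np.c_[Q[:,:2],np.ones(len(Q))]; c=np.linalg.lstsq(A,Q[:,2],rcond=None)[0]; r=Q[:,2]-A@c; Q=Q[abs(r)<max(4,2*r.std())]
g=np.hypot(*c[:2]); print('face n',len(Q),'slope',np.degrees(np.arctan(g)),'yaw',np.degrees(np.arctan2(c[1],c[0])),'rms',r.std(), c, rect(Q[:,:2]))
# stand frame: local coords along slope
yaw=np.arctan2(c[1],c[0]); np.save('pics/face.npy',np.r_[c,yaw])
ctr=np.array([*rect(Q[:,:2])[0]]); ex=np.array([np.cos(yaw),np.sin(yaw)]); ey=np.array([-ex[1],ex[0]])
Q2=Q[:,:2]-ctr; print('ext',[np.round(np.percentile(Q2@e,[.5,99.5]),1) for e in(ex,ey)],'ctr',ctr)
E
```

```text
mid ['top'] [ 494.84 -351.95   -3.73] [29.9]
mid ['scene'] [ 495.25 -349.39   -3.32] [11.3]
mid ['top', 'scene'] [ 494.67 -351.61   -3.4 ] [30.4 17.8]
cover ['top'] [ 661.77 -153.73  -13.44] [58.8]
cover ['scene'] [ 662.51 -151.45  -14.46] [16.6]
cover ['top', 'scene'] [ 662.24 -152.98  -13.62] [57.5 19.6]
base ['top'] [453.66 -38.39  14.3 ] [92.6]
base ['scene'] [454.65 -36.73  14.49] [18.]
base ['top', 'scene'] [453.67 -37.82  14.34] [93.4 22.6]
face n 3726 slope 29.947969943706116 yaw 9.163971220965237 rms 1.7075132547066607 [ 5.68786606e-01  9.17563182e-02 -2.90859868e+02] (array([585.7, 225.5]), array([270.2, 131.3]), -80.7)
ext [array([-64.2,  64.7]), array([-133.9,  133.1])] ctr [585.7 225.5]
```

```bash
cat >> h.py <<'E'
def face():
    f=np.load('pics/face.npy'); th=np.radians(30); y=f[3]
    M=np.c_[[np.cos(y)*np.cos(th),np.sin(y)*np.cos(th),np.sin(th)],[-np.sin(y),np.cos(y),0],[-np.cos(y)*np.sin(th),-np.sin(y)*np.sin(th),np.cos(th)]]
    o=np.array([585.7,225.5,0]); o[2]=f[:2]@o[:2]+f[2]; return o,M  # columns: up-slope, across, normal
E
python3 - <<'E'
from h import *
o,M=face()
for n,b in(('top',{'deep':(88,180,136,240),'thin':(144,170,190,224)}),('scene',{'deep':(318,248,382,296),'thin':(272,220,330,254)})):
    C=np.load(f'pics/C{n}.npy'); im=cv2.imread(f'pics/{n}0.png')
    for k,(x0,y0,x1,y1) in b.items():
        L=(C[y0:y1,x0:x1].reshape(-1,3)-o)@M; v=im[y0:y1,x0:x1].min(2).ravel()
        T={'deep':30,'thin':14}[k]
        t=(abs(L[:,2]-T)<5)&(abs(L[:,0])<90)
        q=L[t]; s=L[(v<190)&(abs(L[:,0])<90)&(abs(L[:,1])<120)&(L[:,2]>T/2)]
        hist=np.histogram(L[:,2],np.arange(-12,42,3))
        print(n,k,t.sum(),'top h',np.median(q[:,2]).round(1),'u',np.percentile(q[:,0],[1,3,97,99]).round(1),'v',np.percentile(q[:,1],[1,3,97,99]).round(1)); print(rect(q[:,:2]), np.median(L[abs(L[:,2])<5][:,2]).round(1))
E
python3 - <<'E'
from h import *
# silhouette-free fit: grey against white, boxes in stand frame, tilt in corners
o,M=face(); y=np.degrees(np.load('pics/face.npy')[3])
Ry=R.from_euler('z',-y,degrees=True)
for k,T,yc,bb in(('deep',30,65,{'top':(88,178,136,242),'scene':(318,246,382,298)}),('thin',14,-65,{'top':(144,170,190,224),'scene':(272,218,332,256)})):
    ms=[]
    for n in bb:
        im=cv2.imread(f'pics/{n}0.png'); x0,y0,x1,y1=bb[n]; m=np.zeros(im.shape[:2],np.uint8)
        c=im[y0:y1,x0:x1]; hs=cv2.cvtColor(c,cv2.COLOR_BGR2HSV); m[y0:y1,x0:x1]=(c.min(2)<(185 if n=='top' else 170))&(hs[...,1]<80)
        m=cv2.morphologyEx(m,cv2.MORPH_OPEN,np.ones((3,3)));kk,Lb,S,_=cv2.connectedComponentsWithStats(m)
        m=(Lb==1+np.argmax(S[1:,4])).astype(np.uint8);cs,_=cv2.findContours(m,0,1);cv2.drawContours(m,cs,-1,1,-1); ms.append((n,m)); print(k,n,cv2.boundingRect(m))
    # rigid: box centre (u,yc) ; params x,y in world with z tied by slope approx at u0
    u0=-74+55
    b=Ry.apply((corners(110,64,0,T)+[u0,0,0])@M.T)+[0,0,o[2]]
    c0=o+M[:,1]*yc
    for vs in(ms[:1],ms[1:],ms):
        p,e=fit(vs,[b],[c0[0],c0[1],y]); d=(np.r_[p[:2],o[2]]-o)
        print(k,[a for a,_ in vs],p,e,'stand-frame shift',np.round(M.T@d,1))
E
```

```text
top deep 1083 top h 27.8 u [-72.2 -70.5  35.6  36.9] v [33.4 34.2 94.2 95.6]
(array([-18.4,  64.6]), array([112.6,  64. ]), 0.4) 0.1
top thin 1112 top h 11.9 u [-76.1 -73.4  35.8  37.2] v [-97.2 -96.2 -33.6 -20. ]
(array([-19.7, -53.8]), array([116.1, 111.4]), -0.0) -0.0
scene deep 877 top h 27.3 u [-72.9 -71.3  37.1  38.1] v [34.9 36.6 98.7 99.1]
(array([-18.1,  66.7]), array([116. ,  65.6]), 0.1) -0.5
scene thin 715 top h 11.5 u [-72.2 -70.6  38.   38.9] v [-95.6 -94.1 -31.8 -31.2]
(array([-17.2, -68.4]), array([113.8,  91.5]), 0.2) -0.5
deep top (92, 185, 40, 50)
deep scene (323, 252, 56, 42)
deep ['top'] [574.18 288.72   8.77] [11.5] stand-frame shift [-1.1 64.2  0.7]
deep ['scene'] [575.01 292.32  10.14] [4.6] stand-frame shift [ 0.1 67.7 -0. ]
deep ['top', 'scene'] [574.65 290.68   9.69] [25.2 15.4] stand-frame shift [-0.5 66.1  0.3]
thin top (148, 176, 36, 48)
thin scene (277, 224, 50, 29)Traceback (most recent call last):
  File "<stdin>", line 17, in <module>
  File "h.py", line 53, in fit
    r=minimize(cost,x0 if b is None else b.x,method='Nelder-Mead',options=dict(initial_simplex=(x0 if b is None else b.x)+np.array([[0,0,0],[5,0,0],[0,5,0],[0,0,4]])/(k+1),xatol=.02,fatol=.01)); b=r
    res = _minimize_neldermead(fun, x0, args, callback, bounds=bounds,
                               **options)
    fxr = func(xr)
    fx = function(np.copy(x), *(wrapper_args + args))
  File "h.py", line 46, in cost
    q=(proj(n,rot.apply(b)+[p[0],p[1],zbase])-o+.5)*F-.5
       ~~~~^^^^^^^^^^^^^^^^^^^^^^^^^^^^^^^^^^
  File "h.py", line 25, in proj
    K,D,t,a=cam(n); r=R.from_quat(a).inv(); return cv2.projectPoints(r.apply(P-t),np.zeros(3),np.zeros(3),K,D)[0].reshape(-1,2)
            ~~~^^^
  File "h.py", line 7, in cam
    c=get_calibration(n); return np.array(c['intrinsics']),np.array(c['dist']),np.array(c['xyz']),c['attitude']
ValueError: time passes only in moves, steps and waits
```

Trays sit on the 30° face as expected, centred about u = -18.5 mm, v = ±65 mm (u is upslope, v is across). Positions agree between views to 1–3 mm. I'll go for the deep tray first.

```bash
cat >> h.py <<'E'
from functools import lru_cache
cam=lru_cache(None)(cam)
def frame(yaw,tilt=0):  # object axes u,v,n
    return R.from_euler('zy',[yaw,-tilt],degrees=True).as_matrix()
def delta(origin,yaw,up,tilt=0,fwd=0,pos=None,rot=None,lab=''):
    """tool over object frame at origin, TCP `up` mm along its normal; returns shift cm and rotvec deg"""
    M=frame(yaw,tilt); s=read_state(); p=s['position'] if pos is None else pos; r=R.from_quat(s['ee_rot']) if rot is None else rot
    T=R.from_matrix(np.c_[-M[:,0],M[:,1],-M[:,2]]); g=np.array(origin)+M@[fwd,0,up]
    print(lab,'cm',np.round((g-p)/10,2),'deg',np.round((T*r.inv()).as_rotvec(degrees=True),1),'goal',g.round(1)); return g,T
E
python3 - <<'E'
from h import *
o,M=face(); print(M.round(3)); print(frame(9.3,30).round(3))
c=o+M@[-18.5,65.5,0]; print('deep',c); np.save('pics/deep.npy',c)
g,T=delta(c,9.3,80,30,lab='pre'); delta(c,9.3,8,30,pos=g,rot=T,lab='down')
c=o+M@[-18.5,-64.5,0]; print('thin',c); np.save('pics/thin.npy',c)
E
```

```text
[[ 0.855 -0.159 -0.494]
 [ 0.138  0.987 -0.08 ]
 [ 0.5    0.     0.866]]
[[ 0.855 -0.14  -0.5  ]
 [ 0.162  0.987  0.   ]
 [ 0.493 -0.081  0.866]]
deep [559.45146056 287.61241162  53.71949703]
pre cm [ 25.87  85.5  -10.73] deg [  3.9 -29.9 -15. ] goal [519.5 287.6 123. ]
down cm [ 3.6   0.   -6.24] deg [0. 0. 0.] goal [555.5 287.6  60.6]
thin [580.15531572 159.27165277  53.71949703]
```

```bash
sed -i "s/from_euler('zy'/from_euler('ZY'/" h.py
python3 - <<'E'
from h import *
print(frame(9.3,30).round(3)); c=np.load('pics/deep.npy')
g,T=delta(c,9.3,80,30,lab='pre'); delta(c,9.3,8,30,pos=g,rot=T,lab='down')
E
```

```text
[[ 0.855 -0.162 -0.493]
 [ 0.14   0.987 -0.081]
 [ 0.5    0.     0.866]]
pre cm [ 25.92  84.86 -10.73] deg [  8.7 -28.8 -15. ] goal [520.  281.1 123. ]
down cm [ 3.55  0.58 -6.24] deg [0. 0. 0.] goal [555.5 287.   60.6]
```

```bash
python3 -m creep '{"translation":[[1.5,5,0],[3,10,0],[4.5,15,0],[6,20,0],[7.5,25,0],[9,30,0],[10.5,35,0],[12,40,0]],"delta_rot":[[0,0,0],[1,-4,-2],[2,-8,-4],[3,-12,-6],[4,-16,-8],[6,-20,-11],[7.5,-25,-13],[8.7,-28.8,-15]],"hand":[8.5,8.5,8.5,8.5,8.5,8.5,8.5,8.5]}'
python3 - <<'E'
from h import *
delta(np.load('pics/deep.npy'),9.3,80,30,lab='pre')
E
```

```text
clock: 1.1
position: [381.2, -166.9, 231.6]
ee_rot: [-0.077, 0.962, 0.021, 0.26]
contact_force: [0.6, 0.0, 0.7]
gripper_width: 85.3
grasp_force: 0.0
pre cm [ 13.88  44.8  -10.86] deg [-0.   0.2  0.2] goal [520.  281.1 123. ]
```

```bash
python3 -m creep '{"translation":[[1.8,5.7,0],[3.6,11.4,0],[5.4,17.1,-1],[7.2,22.8,-3],[9,28.5,-5],[10.8,34.2,-7],[12.6,39.9,-9],[13.88,44.8,-10.86]],"delta_rot":[[0,0,0],[0,0,0],[0,0,0],[0,0,0],[0,0,0],[0,0,0],[0,0,0],[0,0.2,0.2]],"hand":[8.5,8.5,8.5,8.5,8.5,8.5,8.5,8.5]}'
python3 - <<'E'
from h import *
g,T=delta(np.load('pics/deep.npy'),9.3,80,30,lab='pre')
delta(np.load('pics/deep.npy'),9.3,8,30,lab='down')
E
```

```text
clock: 2.1
position: [495.9, 167.7, 174.9]
ee_rot: [-0.086, 0.965, 0.026, 0.245]
contact_force: [-0.2, -0.3, 1.0]
gripper_width: 85.4
grasp_force: 0.0
pre cm [ 2.4  11.34 -5.19] deg [-0.1 -1.5 -1. ] goal [520.  281.1 123. ]
down cm [  5.96  11.92 -11.42] deg [-0.1 -1.5 -1. ] goal [555.5 287.   60.6]
```

```bash
python3 -m creep '{"translation":[[0.8,3.8,-1.7],[1.6,7.6,-3.4],[2.4,11.34,-5.19],[2.4,11.34,-5.19],[2.4,11.34,-5.19]],"delta_rot":[[0,0,0],[0,-1,-0.5],[0,-1.5,-1],[0,-1.5,-1],[0,-1.5,-1]],"hand":[8.5,8.5,8.5,8.5,8.5]}'
python3 - <<'E'
from h import *
delta(np.load('pics/deep.npy'),9.3,8,30,lab='down')
E
```

```text
clock: 2.72
position: [540.7, 260.5, 145.8]
ee_rot: [-0.093, 0.969, 0.049, 0.224]
contact_force: [-0.9, -0.6, 0.3]
gripper_width: 84.9
grasp_force: 0.0
down cm [ 1.48  2.64 -8.51] deg [-2.3 -4.2 -2.5] goal [555.5 287.   60.6]
```

```bash
python3 - <<'E'
from h import *
s=read_state(); print(s['joints'].round(3),s['joint_vel'].round(2)); delta(np.load('pics/deep.npy'),9.3,80,30,lab='pre')
E
```

```text
[ 0.638  0.236 -0.823  1.117 -0.161 -3.096] [-0.01 -0.02 -0.01 -0.    0.    0.  ]
pre cm [-2.08  2.06 -2.28] deg [-2.3 -4.2 -2.5] goal [520.  281.1 123. ]
```

Joint 5 is at its limit with a 30° tool tilt. I'll pick with the tool tilted only 15° (pads may be turned about the grip axis) and place it at −15°.

```bash
cat >> h.py <<'E'
def grasp(c,yaw,T,obj_tilt,tool_tilt,back,past,**k):
    """tray underside centre c; TCP `past` mm beyond the tray's mid point along the tool, minus back"""
    mid=np.array(c)+frame(yaw,obj_tilt)@[0,0,T/2]; return delta(mid,yaw,back-past,tool_tilt,**k)
E
python3 - <<'E'
from h import *
c=np.load('pics/deep.npy')
grasp(c,9.3,30,30,15,75,6,lab='pre'); grasp(c,9.3,30,30,15,0,6,lab='down')
E
```

```text
pre cm [-0.63  2.3  -1.24] deg [-5.  10.6 -2.1] goal [534.4 283.5 133.4]
down cm [ 1.28  2.61 -8.49] deg [-5.  10.6 -2.1] goal [553.6 286.7  60.9]
```

```bash
python3 -m creep '{"translation":[[-0.3,1,0.8],[-0.6,2,0.8],[-0.63,2.3,-0.5],[-0.63,2.3,-1.24],[-0.63,2.3,-1.24]],"delta_rot":[[-2,4,-1],[-4,8,-1.5],[-5,10.6,-2.1],[-5,10.6,-2.1],[-5,10.6,-2.1]],"hand":[8.5,8.5,8.5,8.5,8.5]}'
python3 - <<'E'
from h import *
c=np.load('pics/deep.npy'); print(read_state()['joints'].round(2))
grasp(c,9.3,30,30,15,75,6,lab='pre'); grasp(c,9.3,30,30,15,0,6,lab='down')
E
```

```text
clock: 3.35
position: [534.4, 282.1, 133.3]
ee_rot: [-0.081, 0.988, 0.01, 0.13]
contact_force: [0.5, -0.9, -0.2]
gripper_width: 85.1
grasp_force: 0.0
[ 0.82  0.33 -0.48  0.3  -0.57 -2.47]
pre cm [0.   0.15 0.01] deg [ 0.1  0.  -0. ] goal [534.4 283.5 133.4]
down cm [ 1.92  0.46 -7.23] deg [ 0.1  0.  -0. ] goal [553.6 286.7  60.9]
```

```bash
python3 -m creep '{"translation":[[0.6,0.2,-2.2],[1.2,0.35,-4.5],[1.7,0.4,-6.4],[1.92,0.4,-7.23],[1.92,0.4,-7.23]],"delta_rot":[[0,0,0],[0,0,0],[0,0,0],[0,0,0],[0,0,0]],"hand":[8.5,8.5,8.5,8.5,8.5]}'
python3 - <<'E'
from h import *
a,_=shot('scene','s1'); b,_=shot('top','t1')
cv2.imwrite('pics/v1.png',np.hstack([cv2.resize(a[200:330,240:400],(400,325)),cv2.resize(b[150:270,50:200],(400,325))])[:,:,::-1])
E
```

```text
clock: 3.98
position: [553.9, 286.6, 61.5]
ee_rot: [-0.08, 0.988, 0.01, 0.13]
contact_force: [0.2, 0.1, -0.7]
gripper_width: 85.0
grasp_force: 0.0
```

View pics/v1.png

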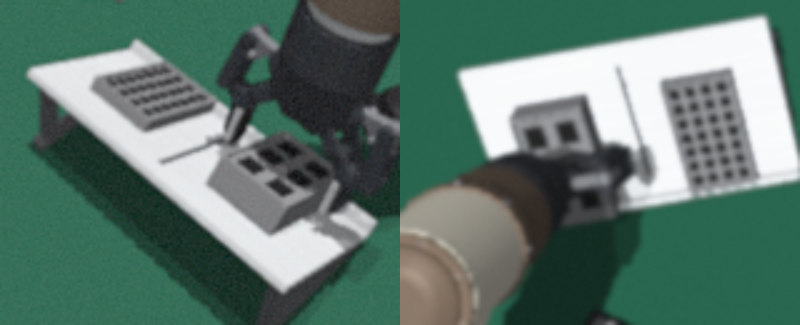

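The fingers straddle the deep tray in the scene view (tips near (235,140) and (325,205) of the crop), with tips about at the tray's lower half. Next I close, then lift along the face normal.

```bash
python3 -m creep '{"translation":[[0,0,0],[0,0,0],[0,0,0],[0,0,0],[0,0,0]],"delta_rot":[[0,0,0],[0,0,0],[0,0,0],[0,0,0],[0,0,0]],"hand":[5.5,5.5,5.5,5.5,5.5]}'; python3 -m creep '{"translation":[[-0.3,0,0.7],[-1.2,-0.2,2.2],[-2.4,-0.4,4.5],[-3.2,-0.6,7],[-3.2,-0.6,7]],"delta_rot":[[0,0,0],[0,0,0],[0,0,0],[0,0,0],[0,0,0]],"hand":[5.5,5.5,5.5,5.5,5.5]}'
python3 - <<'E'
from h import *
b=[453.7,-37.8,0]
delta([453.7,-37.8,15],14.35,15+100-6,-15,lab='over base'); print(read_state()['joints'].round(2))
shot('scene','s2');shot('top','t2')
E
```

```text
clock: 4.7
position: [554.4, 288.3, 63.1]
ee_rot: [-0.081, 0.988, 0.011, 0.131]
contact_force: [-2.9, -2.1, 5.9]
gripper_width: 62.3
grasp_force: 66.5
clock: 5.32
position: [522.1, 282.9, 134.2]
ee_rot: [-0.081, 0.988, 0.013, 0.132]
contact_force: [0.5, 0.7, -2.0]
gripper_width: 62.3
grasp_force: 66.3
over base cm [ -4.1  -31.37  -1.39] deg [-6.4 29.6  4.9] goal [481.  -30.8 120.3]
[ 0.84  0.31 -0.51  0.31 -0.56 -2.5 ]
```

```bash
python3 -m creep '{"translation":[[-0.5,-4,1],[-1,-8.5,1],[-1.5,-13,1],[-2,-17.5,1],[-2.6,-22,1],[-3.2,-26.5,1],[-4.1,-31.37,0],[-4.1,-31.37,-1.4]],"delta_rot":[[0,0,0],[-1,4,0.7],[-2,8,1.4],[-3,12,2],[-4,17,3],[-5,22,3.8],[-6,27,4.5],[-6.4,29.6,4.9]],"hand":[5.5,5.5,5.5,5.5,5.5,5.5,5.5,5.5]}'; python3 -m creep '{"translation":[[0,0,0],[0,0,0]],"delta_rot":[[0,0,0],[0,0,0]],"hand":[5.5,5.5]}'
python3 - <<'E'
from h import *
delta([453.7,-37.8,15],14.35,15+100-6,-15,lab='over base'); print(read_state()['joints'].round(2))
a,_=shot('scene','s3'); b,_=shot('top','t3')
cv2.imwrite('pics/v2.png',np.hstack([cv2.resize(a[90:220,230:390],(400,325)),cv2.resize(b[190:310,175:325],(400,325))])[:,:,::-1])
E
```

```text
clock: 6.42
position: [480.4, -34.5, 116.1]
ee_rot: [-0.121, 0.983, -0.018, -0.133]
contact_force: [0.2, -0.2, -2.5]
gripper_width: 62.6
grasp_force: 66.6
clock: 6.68
position: [481.1, -31.5, 117.4]
ee_rot: [-0.124, 0.983, -0.018, -0.131]
contact_force: [0.1, -0.1, -2.5]
gripper_width: 62.5
grasp_force: 66.6
over base cm [-0.01  0.07  0.29] deg [ 0.2 -0.2 -0. ] goal [481.  -30.8 120.3]
[ 0.27  0.39 -0.33 -0.   -1.12 -1.59]
```

View pics/v2.png

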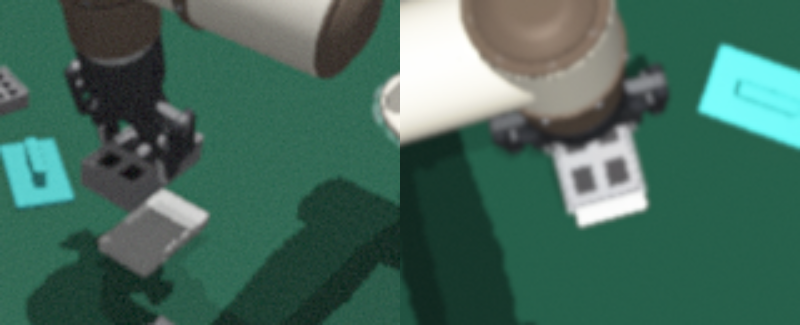

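Tray is held about level, with base (white) just in front of and beneath its near end. I'll measure tray vs base from the depth clouds.

```bash
cat >> h.py <<'E'
def held(n,f,ctr,yaw,zr,ur=(-75,75),vr=(-45,45)):
    C=cloud(n,np.load(f'pics/{f}.npy')).reshape(-1,3); M=frame(yaw); L=(C-[ctr[0],ctr[1],0])@M
    k=(L[:,2]>zr[0])&(L[:,2]<zr[1])&(L[:,0]>ur[0])&(L[:,0]<ur[1])&(L[:,1]>vr[0])&(L[:,1]<vr[1]); return L[k]
E
python3 - <<'E'
from h import *
for n,f in(('top','t3'),('scene','s3')):
    q=held(n,f,(453.7,-37.8),14.35,(60,150),(-75,-5) if n=='top' else (-75,75))
    print(n,len(q),np.histogram(q[:,2],np.arange(60,155,6)))
    z0=np.median(q[:,2]); 
    q=q[abs(q[:,2]-z0)<8]
    for _ in range(6):
        A=np.c_[q[:,:2],np.ones(len(q))]; c=np.linalg.lstsq(A,q[:,2],rcond=None)[0]; r=q[:,2]-A@c; q=q[abs(r)<max(3,2*r.std())]
    print(len(q),'tilt deg u,v',np.degrees(np.arctan(c[:2])).round(2),'z at -35',(c@[-35,0,1]).round(1),'u',np.percentile(q[:,0],[0.5,2,98,99.5]).round(1),'v',np.percentile(q[:,1],[.5,2,98,99.5]).round(1))
E
python3 - <<'E'
from h import *
# top-view near-end edge of the tray vs edge of base: brightness profile along tray axis (u) at both heights
b=cv2.imread('pics/t3.png').min(2).astype(float)
for v in(-20,0,20):
    for z in (15.,):
        u=np.arange(-75,-20,2.); P=np.c_[u,0*u+v,0*u]@frame(14.35).T+[453.7,-37.8,z]; q=proj('top',P)
        print(v,[int(x) for x in cv2.remap(b.astype(np.float32),q[:,0].astype(np.float32)[None],q[:,1].astype(np.float32)[None],cv2.INTER_LINEAR)[0]])
    P=np.c_[u,0*u+v,0*u]@frame(14.35).T+[453.7,-37.8,130]; q=proj('top',P)
    print('  at z130',[int(x) for x in cv2.remap(b.astype(np.float32),q[:,0].astype(np.float32)[None],q[:,1].astype(np.float32)[None],cv2.INTER_LINEAR)[0]])
E
```

```text
top 299 (array([  0,   0,   0,   0,   0,   0,   0,   0,   0,   0,   0,   6, 210,
        83,   0]), array([ 60,  66,  72,  78,  84,  90,  96, 102, 108, 114, 120, 126, 132,
       138, 144, 150]))
268 tilt deg u,v [-2.43 -0.26] z at -35 137.4 u [-26.8 -26.6  -5.6  -5.3] v [-33.5 -32.7  28.7  29.5]
scene 599 (array([  0,   0,   0,   0,   0,   0,   0,   4,  41,  33,  31,  31, 385,
        48,  26]), array([ 60,  66,  72,  78,  84,  90,  96, 102, 108, 114, 120, 126, 132,
       138, 144, 150]))
389 tilt deg u,v [-0.3  -0.45] z at -35 135.6 u [-22.8 -14.7  74.   74.6] v [-34.9 -32.7  40.3  43.5]
-20 [38, 38, 38, 38, 38, 37, 36, 43, 67, 128, 199, 240, 251, 252, 252, 251, 248, 239, 218, 199, 201, 210, 207, 183, 146, 114, 98, 96]
  at z130 [38, 38, 39, 39, 37, 38, 38, 38, 39, 38, 38, 38, 38, 36, 38, 59, 113, 189, 242, 252, 252, 252, 250, 244, 224, 204, 202, 211]
0 [38, 38, 38, 38, 38, 37, 38, 43, 75, 139, 204, 244, 251, 251, 251, 250, 246, 237, 219, 206, 206, 213, 215, 213, 212, 213, 215, 213]
  at z130 [37, 38, 38, 38, 38, 37, 37, 38, 38, 38, 38, 38, 37, 37, 39, 57, 110, 198, 243, 251, 251, 251, 250, 243, 225, 203, 206, 214]
20 [38, 38, 38, 38, 37, 37, 37, 42, 76, 139, 205, 246, 251, 251, 251, 250, 247, 238, 220, 207, 206, 211, 203, 175, 140, 107, 91, 89]
  at z130 [37, 37, 38, 38, 37, 37, 37, 38, 38, 38, 38, 37, 37, 37, 37, 56, 113, 191, 238, 250, 251, 251, 250, 243, 225, 205, 205, 210]
```

```bash
cat >> h.py <<'E'
def edge(n,f,ctr,yaw,z,a,b,ch='min'):
    """sub-pixel position (fraction -> local uv) of strongest brightness step between local points a,b"""
    im=cv2.imread(f'pics/{f}.png').min(2).astype(np.float32); t=np.linspace(0,1,121)[:,None]; L=np.array(a)*(1-t)+np.array(b)*t
    q=proj(n,np.c_[L,0*t]@frame(yaw).T+[ctr[0],ctr[1],z]).astype(np.float32)
    p=cv2.GaussianBlur(cv2.remap(im,q[None,:,0],q[None,:,1],cv2.INTER_LINEAR)[0][:,None],(1,0+9),3).ravel(); g=abs(np.gradient(p)); i=g.argmax(); w=slice(max(0,i-12),i+13)
    k=(g[w]*np.arange(121)[w]).sum()/g[w].sum()/120; return np.round(np.array(a)*(1-k)+np.array(b)*k,1)
E
python3 - <<'E'
from h import *
c=(453.7,-37.8); y=14.35
E=lambda n,f,z,a,b:edge(n,f,c,y,z,a,b)
print('base ends top',[E('top','top0',15,(s*45,v),(s*68,v))[0] for s in(-1,1) for v in(-20,0,20)])
print('base sides top',[E('top','top0',15,(u,s*22),(u,s*45))[1] for s in(-1,1) for u in(-40,-15,15,40)])
print('base ends scene',[E('scene','scene0',15,(s*45,v),(s*68,v))[0] for s in(-1,1) for v in(-20,0,20)])
print('base sides scene',[E('scene','scene0',15,(u,s*22),(u,s*45))[1] for s in(-1,1) for u in(-40,-15,15,40)])
z=136
print('tray end top',[E('top','t3',z,(-36,v),(-22,v))[0] for v in(-27,-13,0,13,25)])
print('tray sides top',[E('top','t3',z,(u,s*26-1),(u,s*45-1))[1] for s in(-1,1) for u in(-22,-18,-14,-10)])
print('tray end scene',[E('scene','s3',z,(-36,v),(-22,v))[0] for v in(-27,-13,0,13)],[E('scene','s3',z,(74,v),(95,v))[0] for v in(0,13,25)])
E
```

```text
base ends top [np.float64(-56.1), np.float64(-57.2), np.float64(-56.9), np.float64(56.8), np.float64(57.0), np.float64(56.9)]
base sides top [np.float64(-34.9), np.float64(-34.4), np.float64(-34.6), np.float64(-33.6), np.float64(33.7), np.float64(33.0), np.float64(33.9), np.float64(33.0)]
base ends scene [np.float64(-55.0), np.float64(-54.5), np.float64(-55.4), np.float64(58.8), np.float64(58.7), np.float64(58.4)]
base sides scene [np.float64(-32.7), np.float64(-31.9), np.float64(-31.6), np.float64(-31.6), np.float64(35.8), np.float64(35.7), np.float64(35.9), np.float64(35.6)]
tray end top [np.float64(-25.8), np.float64(-26.4), np.float64(-25.5), np.float64(-26.9), np.float64(-29.9)]
tray sides top [np.float64(-35.7), np.float64(-34.8), np.float64(-35.2), np.float64(-35.1), np.float64(32.0), np.float64(31.2), np.float64(31.9), np.float64(31.5)]
tray end scene [np.float64(-29.7), np.float64(-29.1), np.float64(-30.7), np.float64(-30.1)] [np.float64(83.2), np.float64(75.4), np.float64(87.4)]
```

```bash
python3 -m creep '{"translation":[[-0.8,-0.2,-1.5],[-1.6,-0.4,-3.5],[-2.4,-0.5,-5.5],[-2.84,-0.6,-7.3],[-2.84,-0.6,-8.1],[-2.84,-0.6,-8.1],[-2.84,-0.6,-8.1]],"delta_rot":[[0,0,0],[0.2,-0.2,0],[0.2,-0.2,0],[0.2,-0.2,0],[0.2,-0.2,0],[0.2,-0.2,0],[0.2,-0.2,0]],"hand":[5.5,5.5,5.5,5.5,5.5,5.5,5.5]}'
python3 - <<'E'
from h import *
a,_=shot('scene','s4'); b,_=shot('top','t4')
c=(453.7,-37.8); y=14.35
p=(read_state()['position']-[*c,0])@frame(y); print('TCP local',p.round(1))
E=lambda n,f,z,a,b:edge(n,f,c,y,z,a,b)
for z in(54,):
    print('tray ends top',[E('top','t4',z,(-46,v),(-68,v))[0] for v in(-20,-7,7,20)])
    print('tray sides top',[E('top','t4',z,(u,s*22),(u,s*45))[1] for s in(-1,1) for u in(-50,-45,-40,-35,-30)])
q=held('top','t4',c,y,(40,70),(-60,-20)); print('z',np.percentile(q[:,2],[50,75,90]))
q=held('scene','s4',c,y,(40,70)); print('z',np.percentile(q[:,2],[50,75,90]))
cv2.imwrite('pics/v3.png',np.hstack([cv2.resize(a[140:220,250:330],(400,400),interpolation=2),cv2.resize(b[210:290,210:290],(400,400),interpolation=2)])[:,:,::-1])
E
```

```text
clock: 7.65
position: [453.7, -37.4, 37.5]
ee_rot: [-0.124, 0.984, -0.016, -0.128]
contact_force: [-0.7, -0.3, -1.8]
gripper_width: 62.2
grasp_force: 66.6
TCP local [-0.1  0.3 37.4]
tray ends top [np.float64(-58.0), np.float64(-57.4), np.float64(-58.0), np.float64(-57.1)]
tray sides top [np.float64(-35.2), np.float64(-34.9), np.float64(-34.0), np.float64(-34.9), np.float64(-34.3), np.float64(32.6), np.float64(32.4), np.float64(32.4), np.float64(32.5), np.float64(32.6)]
z [55.72392888 57.27812622 58.67233681]
z [55.07503252 56.50342637 58.53419291]
```

View pics/v3.png

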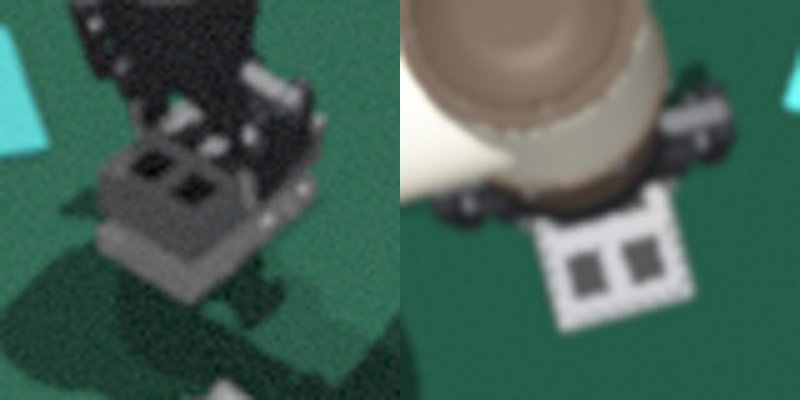

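Tray in both views sits over the base, 10 mm above it and within 1 mm laterally. I'll correct by 0.6 mm and lower.

```bash
python3 -m creep '{"translation":[[0.05,0.06,-0.3],[0.05,0.06,-0.6],[0.05,0.06,-0.85],[0.05,0.06,-0.85]],"delta_rot":[[0,0,0],[0,0,0],[0,0,0],[0,0,0]],"hand":[5.5,5.5,5.5,5.5]}';python3 -m creep '{"translation":[[0,0,-0.1],[0,0,-0.2],[0,0,-0.2]],"delta_rot":[[0,0,0],[0,0,0],[0,0,0]],"hand":[5.5,5.5,5.5]}'
```

```text
clock: 8.25
position: [453.1, -37.2, 27.9]
ee_rot: [-0.124, 0.984, -0.016, -0.13]
contact_force: [0.1, -0.1, -1.7]
gripper_width: 62.6
grasp_force: 66.6
clock: 8.62
position: [453.3, -37.1, 26.2]
ee_rot: [-0.124, 0.984, -0.016, -0.129]
contact_force: [0.7, 0.9, -1.9]
gripper_width: 62.6
grasp_force: 66.6
```

```bash
python3 -m creep '{"translation":[[0,0,-0.08],[0,0,-0.08]],"delta_rot":[[0,0,0],[0,0,0]],"hand":[5.5,5.5]}';python3 -m creep '{"translation":[[0,0,-0.08],[0,0,-0.08]],"delta_rot":[[0,0,0],[0,0,0]],"hand":[5.5,5.5]}'; python3 - <<'E'
from h import *
b,_=shot('top','t5'); shot('scene','s5')
c=(453.7,-37.8); y=14.35
E=lambda n,f,z,a,b:edge(n,f,c,y,z,a,b)
print('tray ends top',[E('top','t5',45,(-46,v),(-68,v))[0] for v in(-20,-7,7,20)])
print('tray sides top',[E('top','t5',45,(u,s*22),(u,s*45))[1] for s in(-1,1) for u in(-50,-45,-40,-35,-30)])
for n,f in(('top','t5'),('scene','s5')):
    q=held(n,f,c,y,(35,60),(-58,-20)); print('z',np.percentile(q[:,2],[50,75]))
print(read_state()['contact_force'])
E
```

```text
clock: 8.88
position: [453.3, -37.1, 25.4]
ee_rot: [-0.124, 0.984, -0.016, -0.129]
contact_force: [0.0, -0.2, -2.0]
gripper_width: 62.5
grasp_force: 66.6
clock: 9.12
position: [453.3, -37.1, 24.9]
ee_rot: [-0.124, 0.984, -0.016, -0.129]
contact_force: [-0.5, -0.6, 1.4]
gripper_width: 62.3
grasp_force: 66.9
tray ends top [np.float64(-56.3), np.float64(-57.8), np.float64(-56.7), np.float64(-57.7)]
tray sides top [np.float64(-34.1), np.float64(-34.5), np.float64(-34.2), np.float64(-33.0), np.float64(-34.3), np.float64(32.8), np.float64(32.2), np.float64(32.5), np.float64(32.4), np.float64(32.5)]
z [43.46272614 45.0843155 ]
z [42.80155409 45.4814687 ]
[-0.33339177  0.4877152   2.09994708]
```

Contact made, and the tray is aligned with the base within about 0.5 mm. Release and back off along the tool axis.

```bash
python3 -m creep '{"translation":[[0,0,-0.05],[0,0,-0.05],[0,0,-0.05],[0,0,-0.05],[0.5,0.12,2],[1,0.25,5],[1.5,0.4,9],[1.5,0.4,14]],"delta_rot":[[0,0,0],[0,0,0],[0,0,0],[0,0,0],[0,0,0],[0,0,0],[0,0,0],[0,0,0]],"hand":[7.0,8.5,8.5,8.5,8.5,8.5,8.5,8.5]}'
python3 - <<'E'
from h import *
m=[494.8,-351.2,0]
delta(m,-3.5,100,0,lab='over mid'); print(read_state()['joints'].round(2))
E
```

```text
clock: 10.22
position: [467.9, -33.1, 165.3]
ee_rot: [-0.124, 0.984, -0.016, -0.13]
contact_force: [0.4, -0.7, 0.6]
gripper_width: 85.0
grasp_force: 0.0
over mid cm [  2.69 -31.81  -6.53] deg [  1.4 -15.1 -17.8] goal [ 494.8 -351.2  100. ]
[ 0.27  0.32 -0.3  -0.01 -1.22 -1.59]
```

```bash
python3 -m creep '{"translation":[[0.4,-5,0],[0.8,-10,0],[1.2,-15,-0.5],[1.7,-20,-2],[2.1,-25,-3.5],[2.5,-29,-5.5],[2.69,-31.81,-6.5],[2.69,-31.81,-6.5]],"delta_rot":[[0.2,-2,-2.5],[0.4,-4,-5],[0.6,-6,-8],[0.8,-9,-11],[1.1,-12,-14],[1.3,-14,-16.5],[1.4,-15.1,-17.8],[1.4,-15.1,-17.8]],"hand":[8.5,8.5,8.5,8.5,8.5,8.5,8.5,8.5]}'
python3 - <<'E'
from h import *
m=[494.8,-351.2,0]
delta(m,-3.5,60,0,lab='mid'); print(read_state()['joints'].round(2))
a,_=shot('scene','s6'); b,_=shot('top','t6')
c=(453.7,-37.8); y=14.35
E=lambda n,f,z,a,b:edge(n,f,c,y,z,a,b)
print('ends top',[E('top','t6',45,(s*45,v),(s*68,v))[0] for s in(-1,1) for v in(-20,0,20)])
print('sides top',[E('top','t6',45,(u,s*22),(u,s*45))[1] for s in(-1,1) for u in(-40,-15,15,40)])
E
```

```text
clock: 11.22
position: [493.9, -352.7, 98.2]
ee_rot: [0.033, 0.999, 0.0, -0.0]
contact_force: [-0.3, 1.1, 0.1]
gripper_width: 85.2
grasp_force: 0.0
mid cm [ 0.09  0.15 -3.82] deg [-0.  -0.   0.2] goal [ 494.8 -351.2   60. ]
[-0.35  0.48 -0.21 -0.   -0.89 -1.28]
ends top [np.float64(-56.8), np.float64(-56.6), np.float64(-57.9), np.float64(56.7), np.float64(56.3), np.float64(55.3)]
sides top [np.float64(-34.2), np.float64(-33.8), np.float64(-33.9), np.float64(-33.0), np.float64(32.5), np.float64(32.5), np.float64(33.3), np.float64(32.5)]
```

```bash
python3 -m creep '{"translation":[[0.09,0.15,-3],[0.09,0.15,-6],[0.09,0.15,-8],[0.09,0.15,-8.92],[0.09,0.15,-8.92]],"delta_rot":[[0,0,0.2],[0,0,0.2],[0,0,0.2],[0,0,0.2],[0,0,0.2]],"hand":[8.5,8.5,8.5,8.5,8.5]}'; python3 -m creep '{"translation":[[0,0,0],[0,0,0],[0,0,0],[0,0,0],[0,0,0]],"delta_rot":[[0,0,0],[0,0,0],[0,0,0],[0,0,0],[0,0,0]],"hand":[5.5,5.5,5.5,5.5,5.5]}'; python3 -m creep '{"translation":[[0,0,1],[0,0,3],[0,0,6],[0,0,10],[0,0,10]],"delta_rot":[[0,0,0],[0,0,0],[0,0,0],[0,0,0],[0,0,0]],"hand":[5.5,5.5,5.5,5.5,5.5]}'
python3 - <<'E'
from h import *
delta([453.7,-37.8,0],14.35,100,0,lab='over base')
b,_=shot('top','t7');a,_=shot('scene','s7')
for n,f in(('top','t7'),('scene','s7')):
    s=read_state()['position']; q=held(n,f,s[:2],-3.5,(90,150),(-70,-25)); print(n,len(q),np.histogram(q[:,2],np.arange(90,150,5))[0],np.percentile(q[:,2],[50,75]))
E
```

```text
clock: 11.95
position: [496.4, -349.0, 10.6]
ee_rot: [0.029, 1.0, -0.0, 0.001]
contact_force: [-0.4, -0.7, -0.4]
gripper_width: 85.2
grasp_force: 0.0
clock: 12.58
position: [497.3, -350.1, 12.4]
ee_rot: [0.029, 1.0, -0.001, 0.003]
contact_force: [-0.1, 1.3, 6.5]
gripper_width: 61.3
grasp_force: 65.3
clock: 13.2
position: [498.1, -350.7, 114.5]
ee_rot: [0.029, 1.0, -0.002, 0.005]
contact_force: [-0.1, 1.1, -0.6]
gripper_width: 61.4
grasp_force: 65.5
over base cm [-4.44 31.29 -1.45] deg [ 0.2  0.6 17.7] goal [453.7 -37.8 100. ]
top 356 [  0   0   0   1   8  50 260  37   0   0   0] [122.17808656 123.74414453]
scene 131 [ 0  6 12 13 12 84  4  0  0  0  0] [116.44238769 117.98511404]
```

```bash
python3 -m creep '{"translation":[[-0.6,4.5,0],[-1.2,9,0],[-1.9,13.5,0],[-2.5,18,0],[-3.2,22.5,0],[-3.9,27,-0.5],[-4.44,31.29,-1.4],[-4.44,31.29,-1.4]],"delta_rot":[[0,0,2],[0,0,4],[0,0.2,7],[0,0.4,10],[0.2,0.6,13],[0.2,0.6,16],[0.2,0.6,17.7],[0.2,0.6,17.7]],"hand":[5.5,5.5,5.5,5.5,5.5,5.5,5.5,5.5]}'; python3 -m creep '{"translation":[[0,0,-1],[0,0,-2.5],[0,0,-2.5],[0,0,-2.5]],"delta_rot":[[0,0,0],[0,0,0],[0,0,0],[0,0,0]],"hand":[5.5,5.5,5.5,5.5]}'
cat >> h.py <<'E'
def chk(z,fn,tray=True,half=(57,33.5),both=False,shots=True,ur=(-50,-44,-38,-32)):
    if shots: shot('top','t'+fn); shot('scene','s'+fn)
    c=(453.7,-37.8); y=14.35; s=read_state(); print('TCP local',((s['position']-[*c,0])@frame(y)).round(1),'F',s['contact_force'].round(1))
    delta([*c,0],y,s['position'][2],0,lab='to centre')
    E=lambda a,b:edge('top','t'+fn,c,y,z,a,b)
    for sg in((-1,1) if both else (-1,)): print('end',sg,[float(E((sg*45,v),(sg*68,v))[0]) for v in(-22,-8,8,22)])
    print('sides',[[float(E((u,k*22),(u,k*45))[1]) for u in ((-45,-20,20,45) if both else ur)] for k in(-1,1)])
    for n in('top','scene'):
        q=held(n,n[0]+fn,c,y,(z-15,z+15),(-60,60) if both else (-60,-20)); m=np.median(q[:,2]); print(n,'z',m.round(1),np.percentile(q[:,2],75).round(1))
E
python3 -c "
from h import *
chk(84,'8')"
```

```text
clock: 14.3
position: [449.8, -35.0, 94.8]
ee_rot: [-0.127, 0.992, 0.001, -0.006]
contact_force: [0.6, 0.2, -1.9]
gripper_width: 61.4
grasp_force: 65.7
clock: 14.8
position: [451.8, -37.5, 71.3]
ee_rot: [-0.124, 0.992, 0.001, -0.004]
contact_force: [0.4, -0.1, -1.3]
gripper_width: 60.8
grasp_force: 65.7
TCP local [-1.5  1.  71.7] F [ 0.6  1.3 -1.5]
to centre cm [ 0.17 -0.06 -0.  ] deg [-0.1 -0.4  0. ] goal [453.7 -37.8  71.7]
end -1 [-66.1, -57.3, -66.2, -65.7]
sides [[-39.2, -39.3, -40.3, -40.1], [38.6, 39.9, 41.2, 39.1]]
  return _methods._mean(a, axis=axis, dtype=dtype,
  ret = ret.dtype.type(ret / rcount)
Traceback (most recent call last):
  File "h.py", line 89, in chk
    q=held(n,n[0]+fn,c,y,(z-15,z+15),(-60,60) if both else (-60,-20)); m=np.median(q[:,2]); print(n,'z',m.round(1),np.percentile(q[:,2],75).round(1))
                                                                                                                   ~~~~~~~~~~~~~^^^^^^^^^^^
IndexError: index -1 is out of bounds for axis 0 with size 0
```

```bash
python3 - <<'E'
import cv2,numpy as np
a=cv2.imread('pics/s8.png');b=cv2.imread('pics/t8.png')
cv2.imwrite('pics/v4.png',np.hstack([cv2.resize(a[120:220,245:345],(400,400),interpolation=2),cv2.resize(b[190:310,190:310],(400,400),interpolation=2)]))
E
```

```text
(no output)
```

View pics/v4.png

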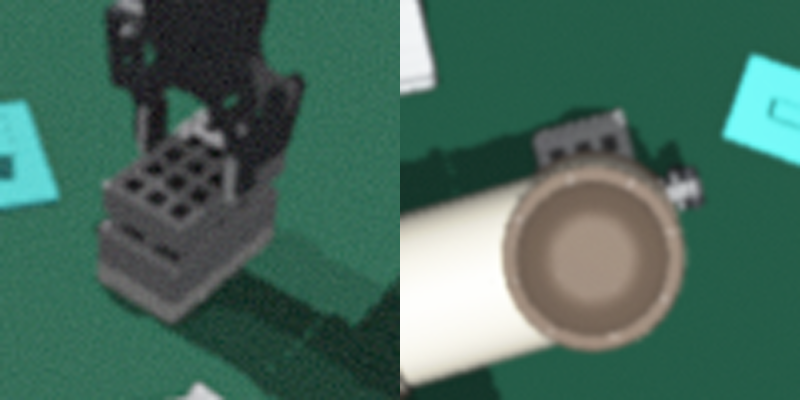

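```bash
cat > c2.py <<'E'
from h import *
def far(z,fn,c=(453.7,-37.8),y=14.35,shots=True,us=(38,42,46,50)):
    if shots: shot('top','t'+fn); shot('scene','s'+fn)
    s=read_state(); print('TCP local',((s['position']-[*c,0])@frame(y)).round(1),'F',s['contact_force'].round(1))
    delta([*c,0],y,s['position'][2],0,lab='to centre')
    for k in((0,0)if 0 else (0,)):
        print('end+',[float(edge('top','t'+fn,c,y,z,(45,v),(66,v))[0]) for v in(-22,-10,0,10,22)],'sides',[[float(edge('top','t'+fn,c,y,z,(u,k*25),(u,k*43))[1]) for u in us] for k in(-1,1)])
    for n in('top','scene'):
        q=held(n,n[0]+fn,c,y,(z-12,z+10),(20,60),(-30,30)); 
        if len(q): print(n,len(q),'z',np.percentile(q[:,2],[25,50,75]).round(1))
E
python3 -c "
from c2 import *
far(81,'8',shots=False)
c=(453.7,-37.8)
print('deep alone', [float(edge('top','t6',c,14.35,45,(45,v),(66,v))[0]) for v in(-22,-10,0,10,22)],[[float(edge('top','t6',c,14.35,45,(u,k*25),(u,k*43))[1]) for u in (38,42,46,50)] for k in(-1,1)])
"
```

```text
TCP local [-1.5  1.  71.7] F [ 0.6  1.3 -1.5]
to centre cm [ 0.17 -0.06 -0.  ] deg [-0.1 -0.4  0. ] goal [453.7 -37.8  71.7]
end+ [57.5, 57.5, 56.4, 56.8, 57.1] sides [[-34.2, -33.8, -34.6, -34.9], [32.8, 31.3, 32.7, 31.5]]
top 201 z [77.6 78.9 80.3]
scene 252 z [76.7 78.2 79.4]
deep alone [56.6, 56.8, 55.9, 55.6, 56.3] [[-34.0, -34.1, -34.4, -33.1], [31.7, 32.9, 32.4, 33.2]]
```

```bash
python3 -m creep '{"translation":[[-0.07,0.03,-0.5],[-0.07,0.03,-1.0],[-0.07,0.03,-1.2],[-0.07,0.03,-1.2]],"delta_rot":[[0,-0.4,0],[0,-0.4,0],[0,-0.4,0],[0,-0.4,0]],"hand":[5.5,5.5,5.5,5.5]}';python3 -m creep '{"translation":[[0,0,-0.08],[0,0,-0.08]],"delta_rot":[[0,0,0],[0,0,0]],"hand":[5.5,5.5]}';python3 -m creep '{"translation":[[0,0,-0.08],[0,0,-0.08]],"delta_rot":[[0,0,0],[0,0,0]],"hand":[5.5,5.5]}';  python3 -c "
from c2 import *
far(67,'9')"
```

```text
clock: 15.4
position: [450.9, -36.5, 59.2]
ee_rot: [-0.125, 0.992, 0.001, -0.001]
contact_force: [0.2, 0.2, -2.0]
gripper_width: 61.3
grasp_force: 65.7
clock: 15.65
position: [451.0, -36.5, 58.7]
ee_rot: [-0.125, 0.992, 0.001, -0.001]
contact_force: [0.3, 0.6, -1.5]
gripper_width: 61.6
grasp_force: 65.7
clock: 15.9
position: [451.0, -36.5, 57.8]
ee_rot: [-0.125, 0.992, 0.001, -0.001]
contact_force: [-0.2, 0.6, -2.2]
gripper_width: 61.0
grasp_force: 65.7
TCP local [-2.3  1.9 57.8] F [ 0.1  0.7 -1.3]
to centre cm [ 0.27 -0.13 -0.  ] deg [-0.1 -0.1 -0. ] goal [453.7 -37.8  57.8]
end+ [56.8, 56.9, 57.3, 56.3, 56.6] sides [[-33.9, -34.0, -34.7, -33.7], [33.0, 34.5, 33.8, 32.3]]
top 226 z [63.8 65.3 66.9]
scene 243 z [63.3 64.8 66. ]
```

```bash
python3 -m creep '{"translation":[[-0.03,0,-0.06],[-0.03,0,-0.06]],"delta_rot":[[0,0,0],[0,0,0]],"hand":[5.5,5.5]}';python3 -m creep '{"translation":[[0,0,-0.05],[0,0,-0.05]],"delta_rot":[[0,0,0],[0,0,0]],"hand":[5.5,5.5]}'
```

```text
clock: 16.25
position: [450.9, -36.5, 57.5]
ee_rot: [-0.125, 0.992, 0.001, -0.0]
contact_force: [0.0, -0.3, 0.9]
gripper_width: 61.5
grasp_force: 66.0
clock: 16.5
position: [450.9, -36.5, 57.4]
ee_rot: [-0.125, 0.992, 0.001, -0.0]
contact_force: [-2.7, 1.2, 5.6]
gripper_width: 61.4
grasp_force: 66.6
```

```bash
python3 -m creep '{"translation":[[0,0,0],[0,0,0],[0,0,0],[0,0,0],[0,0,2],[0,0,5],[0,0,9],[0,0,13]],"delta_rot":[[0,0,0],[0,0,0],[0,0,0],[0,0,0],[0,0,0],[0,0,0],[0,0,0],[0,0,0]],"hand":[7.0,8.5,8.5,8.5,8.5,8.5,8.5,8.5]}'
python3 - <<'E'
from h import *
c=np.load('pics/thin.npy')
grasp(c,9.3,14,30,15,70,-3.5,lab='pre'); grasp(c,9.3,14,30,15,0,-3.5,lab='down')
E
```

```text
clock: 17.5
position: [450.4, -36.6, 187.8]
ee_rot: [-0.125, 0.992, 0.001, -0.001]
contact_force: [-0.0, 0.5, -0.5]
gripper_width: 85.1
grasp_force: 0.0
pre cm [10.75 19.22 -5.7 ] deg [  3.  -14.8  -5. ] goal [557.9 155.6 130.8]
down cm [ 12.54  19.51 -12.46] deg [  3.  -14.8  -5. ] goal [575.8 158.6  63.2]
```

```bash
python3 -m creep '{"translation":[[2.2,4,0],[4.4,8,0],[6.6,12,-1],[8.8,16,-3],[10.75,19.22,-5.5],[10.75,19.22,-5.7],[10.75,19.22,-5.7]],"delta_rot":[[0.5,-3,-1],[1,-6,-2],[1.6,-9,-3],[2.3,-12,-4],[3,-14.8,-5],[3,-14.8,-5],[3,-14.8,-5]],"hand":[8.5,8.5,8.5,8.5,8.5,8.5,8.5]}'
python3 - <<'E'
from h import *
c=np.load('pics/thin.npy'); print(read_state()['joints'].round(2))
grasp(c,9.3,14,30,15,0,-3.5,lab='down')
shot('top','t10'); shot('scene','s10')
C=(453.7,-37.8)
for n,f in(('top','t10'),):
    for u in(1,):
        print('mid',[[float(edge(n,f,C,14.35,67,(s*45,v),(s*66,v))[0]) for v in(-22,-10,0,10,22)] for s in(-1,1)],[[float(edge(n,f,C,14.35,67,(u,k*25),(u,k*43))[1]) for u in (-45,-20,20,45)] for k in(-1,1)])
a=cv2.imread('pics/s10.png');b=cv2.imread('pics/t10.png')
cv2.imwrite('pics/v5.png',np.hstack([cv2.resize(a[140:310,240:390],(400,450),interpolation=2),cv2.resize(b[160:295,130:250],(400,450),interpolation=2)]))
E
```

```text
clock: 18.38
position: [557.9, 155.5, 129.5]
ee_rot: [-0.081, 0.988, 0.011, 0.13]
contact_force: [-0.7, -0.3, 0.7]
gripper_width: 84.9
grasp_force: 0.0
[ 0.6   0.29 -0.52  0.22 -0.53 -2.19]
down cm [ 1.79  0.31 -6.63] deg [ 0. -0. -0.] goal [575.8 158.6  63.2]
mid [[-61.2, -60.7, -50.6, -60.2, -61.1], [56.8, 57.3, 57.3, 56.6, 56.8]] [[-34.3, -34.1, -35.0, -34.4], [33.6, 34.4, 33.2, 33.8]]
```

View pics/v5.png

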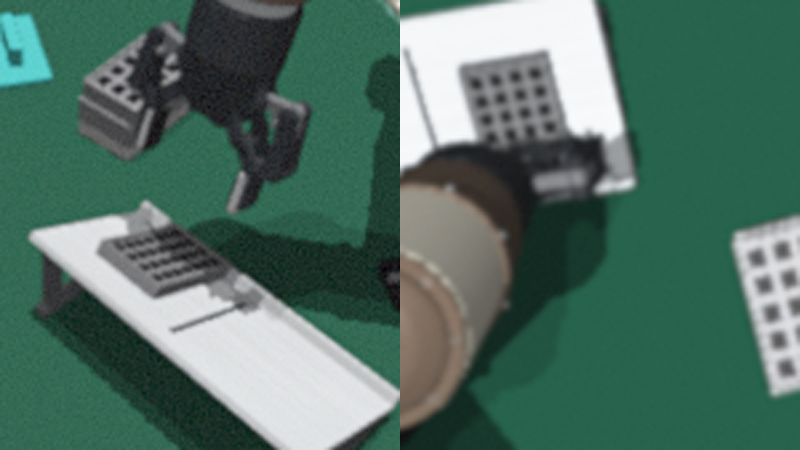

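Thin tray is still in place (scene crop (165,255)), with the gripper above it. The near-end edge reading of the pile (−61) looks odd, so I'll check it numerically before continuing.

```bash
python3 - <<'E'
from h import *
c=(453.7,-37.8)
for f,z in(('top0',15),('t6',45),('t10',67)):
    im=cv2.imread(f'pics/{f}.png').min(2).astype(np.float32)
    for v in(-12,12):
        u=np.arange(-72,-38,2.); q=proj('top',np.c_[u,0*u+v,0*u]@frame(14.35).T+[*c,z]).astype(np.float32)
        print(f,v,[int(x) for x in cv2.remap(im,q[None,:,0],q[None,:,1],1)[0]])
q=held('top','t10',c,14.35,(30,80),(-70,70)); 
for zr in((35,50),(58,75)):
    k=q[(q[:,2]>zr[0])&(q[:,2]<zr[1])]; print(zr,len(k),np.percentile(k[:,0],[1,3,97,99]).round(1),np.percentile(k[:,1],[1,3,97,99]).round(1))
q=held('scene','s10',c,14.35,(30,80),(-70,70)); 
for zr in((35,50),(58,75)):
    k=q[(q[:,2]>zr[0])&(q[:,2]<zr[1])]; print(zr,len(k),np.percentile(k[:,0],[1,3,97,99]).round(1),np.percentile(k[:,1],[1,3,97,99]).round(1))
E
```

```text
top0 -12 [42, 42, 41, 40, 40, 41, 56, 105, 172, 235, 253, 254, 254, 254, 253, 253, 253]
top0 12 [42, 41, 41, 41, 41, 44, 60, 108, 188, 236, 253, 254, 254, 254, 254, 254, 254]
t6 -12 [28, 32, 34, 35, 35, 39, 52, 86, 131, 165, 187, 198, 201, 185, 150, 115, 92]
t6 12 [36, 35, 35, 36, 35, 37, 53, 87, 131, 166, 181, 193, 197, 186, 157, 116, 94]
t10 -12 [39, 38, 38, 41, 53, 86, 137, 174, 197, 205, 202, 189, 178, 176, 175, 176, 180]
t10 12 [38, 39, 38, 39, 55, 91, 135, 171, 186, 198, 199, 193, 183, 184, 190, 193, 195]
(35, 50) 69 [-46.  -41.   54.9  55. ] [-32.5 -32.4  28.9  30.1]
(58, 75) 1291 [-58.  -55.9  47.7  50.1] [-30.6 -29.3  30.8  32.1]
(35, 50) 123 [43.3 47.1 57.1 57.6] [-31.9 -29.6  32.3  33. ]
(58, 75) 376 [-38.4 -33.   52.4  53.1] [-31.4 -30.1  33.   34. ]
```

The middle tray actually sits about 4 mm too near: its near end is at −60.7 against −56.7 for deep and base, because the earlier far-end reading caught the deep tray's edge. I'll mend that first by regripping, lifting slightly and shifting +4 mm along the pile.

```bash
python3 - <<'E'
from h import *
s=read_state(); print(((np.array([450.9,-36.5,100])-s['position'])/10).round(2),(R.from_quat([-.125,.992,0,0])*R.from_quat(s['ee_rot']).inv()).as_rotvec(degrees=True).round(1))
E
```

```text
[-10.76 -19.18  -3.06] [-3.1 14.8  5. ]
```

```bash
python3 -m creep '{"translation":[[-2.5,-4.5,1],[-5,-9,1],[-7.5,-13.5,1],[-9.5,-17,1],[-10.76,-19.18,0],[-10.76,-19.18,-3],[-10.76,-19.18,-3]],"delta_rot":[[-0.8,4,1],[-1.6,8,2.5],[-2.5,12,4],[-3.1,14.8,5],[-3.1,14.8,5],[-3.1,14.8,5],[-3.1,14.8,5]],"hand":[8.5,8.5,8.5,8.5,8.5,8.5,8.5]}'; python3 - <<'E'
from h import *
s=read_state(); print(((np.array([450.9,-36.5,61.5])-s['position'])/10).round(2),(R.from_quat([-.125,.992,0,0])*R.from_quat(s['ee_rot']).inv()).as_rotvec(degrees=True).round(1))
E
```

```text
clock: 19.35
position: [449.3, -37.1, 99.3]
ee_rot: [-0.124, 0.992, 0.0, -0.002]
contact_force: [0.6, 0.8, 0.2]
gripper_width: 84.9
grasp_force: 0.0
[ 0.16  0.06 -3.78] [ 0.  -0.2  0.1]
```

```bash
python3 -m creep '{"translation":[[0.1,0.06,-2],[0.1,0.06,-3.3],[0.1,0.06,-3.78],[0.1,0.06,-3.78],[0.1,0.06,-3.78],[0.1,0.06,-3.78],[0.1,0.06,-3.78],[0.1,0.06,-3.78]],"delta_rot":[[0,-0.2,0],[0,-0.2,0],[0,-0.2,0],[0,-0.2,0],[0,-0.2,0],[0,-0.2,0],[0,-0.2,0],[0,-0.2,0]],"hand":[8.5,8.5,8.5,8.5,5.5,5.5,5.5,5.5]}'; python3 -m creep '{"translation":[[0,0,0],[0,0,0.5],[0.2,0.05,0.5],[0.39,0.1,0.5],[0.39,0.1,0.5],[0.39,0.1,0.5]],"delta_rot":[[0,0,0],[0,0,0],[0,0,0],[0,0,0],[0,0,0],[0,0,0]],"hand":[5.5,5.5,5.5,5.5,5.5,5.5]}'
python3 - <<'E'
from h import *
shot('top','t11'); shot('scene','s11'); c=(453.7,-37.8); im=cv2.imread('pics/t11.png').min(2).astype(np.float32)
for v in(-12,0,12):
    u=np.arange(42,70,2.); q=proj('top',np.c_[u,0*u+v,0*u]@frame(14.35).T+[*c,71]).astype(np.float32)
    print(v,[int(x) for x in cv2.remap(im,q[None,:,0],q[None,:,1],1)[0]])
print([[float(edge('top','t11',c,14.35,71,(u,k*25),(u,k*43))[1]) for u in (35,40,45,50)] for k in(-1,1)])
q=held('top','t11',c,14.35,(30,90),(20,70)); print(np.histogram(q[:,2],np.arange(30,92,4))[0])
for zr in((35,50),(62,80)):
    k=q[(q[:,2]>zr[0])&(q[:,2]<zr[1])]; print(zr,len(k),np.percentile(k[:,0],[97,99]).round(1) if len(k) else '')
E
```

```text
clock: 20.35
position: [452.4, -35.4, 63.1]
ee_rot: [-0.125, 0.992, -0.0, 0.002]
contact_force: [-0.3, 0.9, 5.2]
gripper_width: 54.9
grasp_force: 2.7
clock: 21.1
position: [455.4, -34.5, 66.7]
ee_rot: [-0.125, 0.992, -0.0, 0.001]
contact_force: [0.5, -0.2, 0.2]
gripper_width: 54.9
grasp_force: 0.0
-12 [90, 97, 98, 98, 98, 97, 92, 75, 49, 31, 25, 28, 34, 35]
0 [75, 89, 96, 96, 95, 92, 84, 67, 44, 27, 21, 23, 26, 31]
12 [94, 101, 103, 99, 95, 91, 84, 68, 45, 26, 24, 29, 33, 35]
[[-33.6, -33.3, -34.6, -34.0], [39.4, 32.4, 33.3, 32.3]]
[ 0  1  7 31 17  2  0 17 95 75  5  0  0  0  0]
(35, 50) 56 [55. 55.]
(62, 80) 175 [50.6 50.9]
```

Fingers closed above the tray's rim (54.9 mm), so at this opening the tips sit about 6 mm behind the TCP. I'll open, go lower (TCP ≈ 49) and grip properly.

```bash
python3 -m creep '{"translation":[[0,0,1.8],[0,0,1.8],[0,0,1.8],[0,0,1.8],[0,-0.1,0.5],[0,-0.1,-0.9],[0,-0.1,-1.8],[0,-0.1,-1.8]],"delta_rot":[[0,0,0],[0,0,0],[0,0,0],[0,0,0],[0,0,0],[0,0,0],[0,0,0],[0,0,0]],"hand":[8.5,8.5,8.5,8.5,8.5,8.5,8.5,8.5]}'; python3 -m creep '{"translation":[[0,0,0],[0,0,0],[0,0,0],[0,0,0],[0,0,0],[0,0,0]],"delta_rot":[[0,0,0],[0,0,0],[0,0,0],[0,0,0],[0,0,0],[0,0,0]],"hand":[8.5,5.9,5.9,5.9,5.9,5.9]}'
```

```text
clock: 22.2
position: [454.7, -35.7, 47.8]
ee_rot: [-0.125, 0.992, -0.0, -0.0]
contact_force: [-0.0, 1.1, 0.5]
gripper_width: 84.7
grasp_force: 0.0
clock: 22.95
position: [456.0, -35.4, 49.8]
ee_rot: [-0.125, 0.992, -0.0, 0.002]
contact_force: [-2.0, -0.4, 6.3]
gripper_width: 62.1
grasp_force: 66.1
```

```bash
python3 -m creep '{"translation":[[0,0,0.3],[0,0,0.6],[0.2,0.05,0.6],[0.39,0.1,0.6],[0.39,0.1,0.6]],"delta_rot":[[0,0,0],[0,0,0],[0,0,0],[0,0,0],[0,0,0]],"hand":[5.5,5.5,5.5,5.5,5.5]}'
python3 - <<'E'
from h import *
shot('top','t12'); shot('scene','s12'); c=(453.7,-37.8); im=cv2.imread('pics/t12.png').min(2).astype(np.float32)
for v in(-12,0,12):
    u=np.arange(42,70,2.); q=proj('top',np.c_[u,0*u+v,0*u]@frame(14.35).T+[*c,71]).astype(np.float32)
    print(v,[int(x) for x in cv2.remap(im,q[None,:,0],q[None,:,1],1)[0]])
print([[float(edge('top','t12',c,14.35,71,(u,k*25),(u,k*43))[1]) for u in (35,40,45,50)] for k in(-1,1)])
for n,f in(('top','t12'),('scene','s12')):
    q=held(n,f,c,14.35,(30,90),(20,70)); print(n,np.histogram(q[:,2],np.arange(30,92,4))[0])
    for zr in((35,50),(60,80)):
        k=q[(q[:,2]>zr[0])&(q[:,2]<zr[1])]; print(zr,len(k),np.percentile(k[:,0],[97,99]).round(1) if len(k) else '',np.median(k[:,2]))
a=cv2.imread('pics/s12.png');b=cv2.imread('pics/t12.png')
cv2.imwrite('pics/v6.png',np.hstack([cv2.resize(a[130:220,245:335],(400,400),interpolation=2),cv2.resize(b[190:290,200:300],(400,400),interpolation=2)]))
E
```

```text
clock: 23.58
position: [459.5, -34.4, 54.8]
ee_rot: [-0.125, 0.992, -0.0, 0.001]
contact_force: [-0.6, 0.4, -1.4]
gripper_width: 62.1
grasp_force: 65.7
-12 [74, 83, 94, 100, 101, 97, 88, 69, 45, 28, 21, 22, 28, 33]
0 [65, 69, 82, 94, 98, 93, 81, 63, 41, 26, 21, 20, 22, 26]
12 [73, 76, 87, 98, 101, 97, 85, 65, 42, 25, 20, 22, 26, 31]
[[-33.5, -33.3, -33.9, -33.8], [34.3, 34.5, 33.3, 32.8]]
top [ 1  1  0  2  5  2  1  1  4 60 86 12  0  0  0]
(35, 50) 8 [55. 55.] 46.90575477643096
(60, 80) 163 [54.6 54.8] 70.68136049897167
scene [ 35  36  29  52  11  25  31  36  31 141 134   5   2   3   1]
(35, 50) 116 [57.  57.5] 42.22449323866544
(60, 80) 334 [56.4 56.9] 69.66566048821464
```

View pics/v6.png

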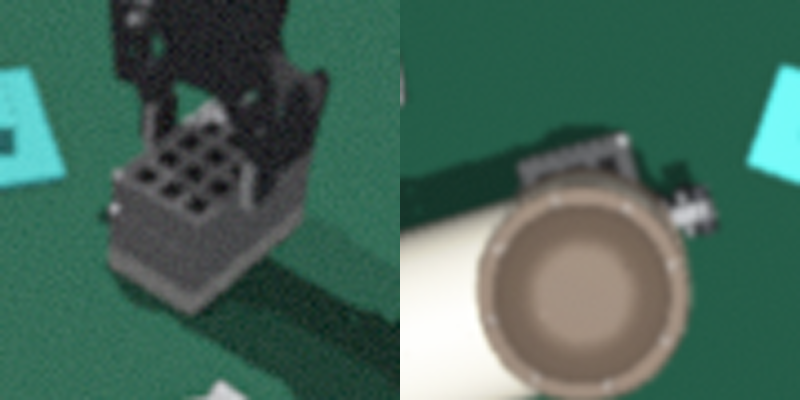

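Flush along the length now (scene crop: mid over deep edges coincide around (195,215)); lower it.

```bash
python3 -m creep '{"translation":[[0.04,-0.02,-0.2],[0.04,-0.02,-0.4],[0.04,-0.02,-0.5],[0.04,-0.02,-0.5]],"delta_rot":[[0,0,0],[0,0,0],[0,0,0],[0,0,0]],"hand":[5.5,5.5,5.5,5.5]}';python3 -m creep '{"translation":[[0,0,-0.07],[0,0,-0.07]],"delta_rot":[[0,0,0],[0,0,0]],"hand":[5.5,5.5]}'
```

```text
clock: 24.18
position: [459.8, -34.7, 49.9]
ee_rot: [-0.125, 0.992, -0.0, 0.001]
contact_force: [-0.2, -0.4, -1.3]
gripper_width: 62.6
grasp_force: 65.7
clock: 24.42
position: [459.8, -34.7, 49.8]
ee_rot: [-0.125, 0.992, -0.0, 0.001]
contact_force: [-2.8, 1.5, 4.5]
gripper_width: 62.2
grasp_force: 66.3
```

```bash
python3 -m creep '{"translation":[[0,0,0],[0,0,0],[0,0,0],[0,0,0],[0,0,2],[0,0,5],[0,0,9],[0,0,13]],"delta_rot":[[0,0,0],[0,0,0],[0,0,0],[0,0,0],[0,0,0],[0,0,0],[0,0,0],[0,0,0]],"hand":[7.0,8.5,8.5,8.5,8.5,8.5,8.5,8.5]}'
python3 - <<'E'
from h import *
c=np.load('pics/thin.npy')
grasp(c,9.3,14,30,15,70,9,lab='pre')
E
```

```text
clock: 25.42
position: [459.5, -34.8, 180.3]
ee_rot: [-0.125, 0.992, -0.0, 0.001]
contact_force: [1.2, 0.3, -0.3]
gripper_width: 85.2
grasp_force: 0.0
pre cm [10.16 19.09 -6.16] deg [  3.1 -14.6  -5. ] goal [561.1 156.2 118.7]
```

```bash
python3 -m creep '{"translation":[[2.2,4,0],[4.4,8,0],[6.6,12,-1],[8.8,16,-3],[10.16,19.09,-5.5],[10.16,19.09,-6.1],[10.16,19.09,-6.1]],"delta_rot":[[0.5,-3,-1],[1,-6,-2],[1.6,-9,-3],[2.3,-12,-4],[3.1,-14.6,-5],[3.1,-14.6,-5],[3.1,-14.6,-5]],"hand":[8.5,8.5,8.5,8.5,8.5,8.5,8.5]}'
cat > pile.py <<'E'
from h import *
def pile(f,z,prof=True):
    c=(453.7,-37.8); im=cv2.imread(f'pics/{f}.png').min(2).astype(np.float32)
    for s in(-1,1):
        u=np.arange(46,68,2.)*s
        for v in(-12,12):
            q=proj('top',np.c_[u,0*u+v,0*u]@frame(14.35).T+[*c,z]).astype(np.float32); print(s,v,[int(x) for x in cv2.remap(im,q[None,:,0],q[None,:,1],1)[0]])
    print('ends',[[float(edge('top',f,c,14.35,z,(s*47,v),(s*66,v))[0]) for v in(-22,-10,0,10,22)] for s in(-1,1)])
    print('sides',[[float(edge('top',f,c,14.35,z,(u,k*25),(u,k*43))[1]) for u in (-45,-20,20,45)] for k in(-1,1)])
    for n in('top','scene'):
        g=f if n=='top' else 's'+f[1:]; q=held(n,g,c,14.35,(z-6,z+6),(-70,70)); print(n,np.median(q[:,2]).round(1),np.percentile(q[:,0],[1,99]).round(1),np.percentile(q[:,1],[1,99]).round(1))
E
python3 - <<'E'
from pile import *
shot('top','t13'); shot('scene','s13'); pile('t13',67)
grasp(np.load('pics/thin.npy'),9.3,14,30,15,0,9,lab='down')
E
```

```text
clock: 26.3
position: [560.9, 155.7, 117.8]
ee_rot: [-0.081, 0.988, 0.01, 0.13]
contact_force: [-0.4, -0.0, -0.3]
gripper_width: 85.3
grasp_force: 0.0
-1 -12 [206, 214, 211, 195, 170, 131, 86, 51, 39, 39, 39]
-1 12 [195, 207, 208, 198, 178, 139, 87, 53, 40, 39, 39]
1 -12 [206, 219, 219, 208, 180, 133, 79, 48, 39, 39, 40]
1 12 [199, 215, 218, 204, 173, 125, 72, 38, 37, 38, 39]
ends [[-56.9, -57.4, -56.9, -57.3, -56.7], [56.4, 55.2, 55.5, 55.7, 56.3]]
sides [[-34.0, -34.1, -34.0, -34.4], [33.7, 33.9, 33.0, 34.2]]
top 65.2 [-53.9  54.2] [-31.1  31.7]
scene 65.1 [-52.7  56.9] [-31.1  33.6]
down cm [ 1.72  0.34 -6.81] deg [-0.1  0.1  0. ] goal [579.  159.1  51.1]
```

Middle tray now matches the deep tray within about 0.5 mm. Grasp the thin tray.

```bash
python3 -m creep '{"translation":[[0.6,0.1,-2.2],[1.1,0.2,-4.5],[1.6,0.3,-6.2],[1.72,0.34,-6.8],[1.72,0.34,-6.8]],"delta_rot":[[0,0,0],[0,0,0],[0,0,0],[0,0,0],[0,0,0]],"hand":[8.5,8.5,8.5,8.5,8.5]}'; python3 -m creep '{"translation":[[0,0,0],[0,0,0],[0,0,0],[0,0,0],[0,0,0]],"delta_rot":[[0,0,0],[0,0,0],[0,0,0],[0,0,0],[0,0,0]],"hand":[5.9,5.9,5.9,5.9,5.9]}'
```

```text
clock: 27.02
position: [578.9, 159.2, 50.8]
ee_rot: [-0.08, 0.988, 0.011, 0.131]
contact_force: [0.0, 0.8, 0.8]
gripper_width: 85.1
grasp_force: 0.0
clock: 27.65
position: [579.0, 159.8, 51.8]
ee_rot: [-0.081, 0.988, 0.011, 0.131]
contact_force: [-3.4, -0.7, 7.0]
gripper_width: 62.5
grasp_force: 65.4
```

```bash
python3 -m creep '{"translation":[[-0.3,0,0.7],[-1.2,-0.2,2.2],[-2.4,-0.4,4.5],[-3.2,-0.6,7],[-3.2,-0.6,9],[-3.2,-0.6,9]],"delta_rot":[[0,0,0],[0,0,0],[0,0,0],[0,0,0],[0,0,0],[0,0,0]],"hand":[5.5,5.5,5.5,5.5,5.5,5.5]}'
python3 - <<'E'
from h import *
delta([453.7-.4,-37.8-.4,67+30+7],14.35,-8,-15,lab='over pile')
E
```

```text
clock: 28.4
position: [546.8, 154.3, 142.6]
ee_rot: [-0.081, 0.988, 0.012, 0.132]
contact_force: [-0.1, -0.1, -1.8]
gripper_width: 62.2
grasp_force: 65.9
over pile cm [ -9.55 -19.3   -4.64] deg [-6.3 29.6  4.9] goal [451.3 -38.7  96.3]
```

```bash
python3 -m creep '{"translation":[[-1.9,-3.8,0.5],[-3.8,-7.6,0.5],[-5.7,-11.4,0.5],[-7.6,-15.2,0],[-9.55,-19.3,-1],[-9.55,-19.3,-3.5],[-9.55,-19.3,-4.6],[-9.55,-19.3,-4.6]],"delta_rot":[[-1.3,6,1],[-2.6,12,2],[-3.9,18,3],[-5.2,24,4],[-6.3,29.6,4.9],[-6.3,29.6,4.9],[-6.3,29.6,4.9],[-6.3,29.6,4.9]],"hand":[5.5,5.5,5.5,5.5,5.5,5.5,5.5,5.5]}'; python3 -m creep '{"translation":[[0,0,-0.5],[0,0,-1],[0,0,-1],[0,0,-1]],"delta_rot":[[0,0,0],[0,0,0],[0,0,0],[0,0,0]],"hand":[5.5,5.5,5.5,5.5]}'
cat > near.py <<'E'
from h import *
def near(f,z):
    shot('top','t'+f); shot('scene','s'+f); c=(453.7,-37.8)
    s=read_state(); print('TCP local',((s['position']-[*c,0])@frame(14.35)).round(1)); delta([*c,0],14.35,0,-15,lab='rot')
    f_='t'+f
    print('end-',[float(edge('top',f_,c,14.35,z,(-45,v),(-66,v))[0]) for v in(-22,-10,0,10,22)],'sides',[[float(edge('top',f_,c,14.35,z,(u,k*25),(u,k*43))[1]) for u in (-50,-45,-40,-35,-30)] for k in(-1,1)])
    for n in('top','scene'):
        q=held(n,n[0]+f,c,14.35,(z-7,z+7),(-75,-15) if n=='top' else (-75,-25),(-45,45)if n=='top' else (-33,33)); A=np.c_[q[:,:2],np.ones(len(q))]
        if len(q)>20:
            w=np.linalg.lstsq(A,q[:,2],rcond=None)[0]; print(n,len(q),'z',np.percentile(q[:,2],[50,75]).round(1),'umin',np.percentile(q[:,0],[1,3]).round(1),'tilt',np.degrees(w[:2]).round(1))
E
python3 -c "
from near import *
near('14',101)"
```

```text
clock: 29.4
position: [450.4, -39.3, 93.5]
ee_rot: [-0.124, 0.983, -0.017, -0.133]
contact_force: [-1.0, 0.1, -0.9]
gripper_width: 62.2
grasp_force: 65.9
clock: 29.9
position: [451.2, -39.3, 84.4]
ee_rot: [-0.124, 0.983, -0.017, -0.131]
contact_force: [-0.0, 0.3, -0.5]
gripper_width: 62.3
grasp_force: 66.0
TCP local [-2.8 -0.9 84.4]
rot cm [ 0.25  0.15 -8.44] deg [ 0.1 -0.2 -0. ] goal [453.7 -37.8   0. ]
end- [-56.6, -57.4, -57.2, -57.5, -57.3] sides [[-36.0, -35.0, -36.3, -35.2, -36.3], [31.9, 31.3, 30.9, 30.0, 30.9]]
top 502 z [98.4 99.6] umin [-55.2 -54.1] tilt [-1.  -0.1]
```

```bash
python3 -m creep '{"translation":[[0,0.1,-0.5],[-0.01,0.2,-1],[-0.01,0.2,-1.3],[-0.01,0.2,-1.3]],"delta_rot":[[0,-0.2,0],[0,-0.2,0],[0,-0.2,0],[0,-0.2,0]],"hand":[5.5,5.5,5.5,5.5]}'
python3 -c "
from near import *
near('15',86)"
```

```text
clock: 30.5
position: [450.8, -37.4, 70.9]
ee_rot: [-0.124, 0.984, -0.018, -0.13]
contact_force: [-0.3, -0.3, -1.7]
gripper_width: 62.3
grasp_force: 66.0
TCP local [-2.4  1.  71.2]
rot cm [ 0.26 -0.04 -7.12] deg [ 0.1  0.  -0. ] goal [453.7 -37.8   0. ]
end- [-58.0, -57.9, -57.7, -57.3, -57.4] sides [[-33.6, -34.0, -34.3, -34.2, -32.8], [33.0, 33.3, 31.6, 32.4, 33.3]]
top 493 z [84.7 86.2] umin [-55.  -54.3] tilt [-0.6 -0.1]
```

```bash
python3 -m creep '{"translation":[[0.07,0.03,-0.15],[0.07,0.03,-0.3],[0.07,0.03,-0.3]],"delta_rot":[[0,0,0],[0,0,0],[0,0,0]],"hand":[5.5,5.5,5.5]}';python3 -m creep '{"translation":[[0,0,-0.08],[0,0,-0.08]],"delta_rot":[[0,0,0],[0,0,0]],"hand":[5.5,5.5]}';python3 -m creep '{"translation":[[0,0,-0.06],[0,0,-0.06]],"delta_rot":[[0,0,0],[0,0,0]],"hand":[5.5,5.5]}'
python3 -c "
from near import *
near('16',81)"
```

```text
clock: 30.98
position: [451.6, -37.1, 68.1]
ee_rot: [-0.124, 0.984, -0.017, -0.13]
contact_force: [-0.8, 0.3, 0.1]
gripper_width: 62.5
grasp_force: 66.0
clock: 31.22
position: [451.6, -37.1, 67.4]
ee_rot: [-0.124, 0.984, -0.017, -0.13]
contact_force: [0.6, 0.2, -0.6]
gripper_width: 62.1
grasp_force: 66.0
clock: 31.48
position: [451.7, -37.1, 66.8]
ee_rot: [-0.124, 0.984, -0.017, -0.13]
contact_force: [-0.7, 0.2, -1.3]
gripper_width: 62.4
grasp_force: 66.0
TCP local [-1.8  1.2 66.8]
rot cm [ 0.2  -0.07 -6.68] deg [ 0.1  0.  -0. ] goal [453.7 -37.8   0. ]
end- [-56.9, -56.4, -56.4, -56.4, -56.7] sides [[-33.8, -34.0, -32.9, -33.9, -33.6], [32.8, 33.4, 33.6, 33.3, 34.2]]
top 482 z [80.7 82.2] umin [-53.9 -53.1] tilt [-1.5 -0.1]
```

Aligned; keep lowering to contact.

```bash
python3 -m creep '{"translation":[[-0.02,0,-0.06],[-0.02,0,-0.06]],"delta_rot":[[0,0,0],[0,0,0]],"hand":[5.5,5.5]}';python3 -m creep '{"translation":[[0,0,-0.05],[0,0,-0.05]],"delta_rot":[[0,0,0],[0,0,0]],"hand":[5.5,5.5]}';
```

```text
clock: 31.82
position: [451.4, -37.1, 66.2]
ee_rot: [-0.124, 0.984, -0.017, -0.13]
contact_force: [-0.0, -0.5, -1.2]
gripper_width: 62.4
grasp_force: 66.0
clock: 32.08
position: [451.5, -37.1, 65.7]
ee_rot: [-0.124, 0.984, -0.017, -0.13]
contact_force: [0.0, 0.1, -1.2]
gripper_width: 62.3
grasp_force: 66.0
```

```bash
python3 -m creep '{"translation":[[0,0,-0.06],[0,0,-0.06]],"delta_rot":[[0,0,0],[0,0,0]],"hand":[5.5,5.5]}';python3 -m creep '{"translation":[[0,0,-0.05],[0,0,-0.05]],"delta_rot":[[0,0,0],[0,0,0]],"hand":[5.5,5.5]}';
```

```text
clock: 32.33
position: [451.5, -37.1, 65.5]
ee_rot: [-0.124, 0.984, -0.018, -0.13]
contact_force: [-1.2, 0.1, 2.3]
gripper_width: 62.6
grasp_force: 66.3
clock: 32.58
position: [451.5, -37.1, 65.5]
ee_rot: [-0.124, 0.984, -0.018, -0.13]
contact_force: [-1.6, 0.1, 6.8]
gripper_width: 62.5
grasp_force: 66.8
```

```bash
python3 -m creep '{"translation":[[0,0,0],[0,0,0],[0,0,0],[0,0,0],[0.5,0.12,2],[1,0.25,5],[1.5,0.4,9],[1.5,0.4,12]],"delta_rot":[[0,0,0],[0,0,0],[0,0,0],[0,0,0],[0,0,0],[0,0,0],[0,0,0],[0,0,0]],"hand":[7.0,8.5,8.5,8.5,8.5,8.5,8.5,8.5]}'
python3 - <<'E'
from h import *
delta([662.2,-152.6,0],-14,90,0,lab='over cover')
E
```

```text
clock: 33.58
position: [467.1, -33.0, 186.1]
ee_rot: [-0.124, 0.984, -0.017, -0.129]
contact_force: [-0.0, -0.5, -0.5]
gripper_width: 84.9
grasp_force: 0.0
over cover cm [ 19.51 -11.96  -9.61] deg [  0.2 -15.1 -28.2] goal [ 662.2 -152.6   90. ]
```

```bash
python3 -m creep '{"translation":[[4,-2.5,0],[8,-5,0],[12,-7.5,-1],[16,-9.8,-4],[19.51,-11.96,-8],[19.51,-11.96,-9.6],[19.51,-11.96,-9.6]],"delta_rot":[[0,-3,-5],[0,-6,-10],[0.1,-9,-16],[0.2,-12,-22],[0.2,-15.1,-28.2],[0.2,-15.1,-28.2],[0.2,-15.1,-28.2]],"hand":[4.5,4.5,4.5,4.5,4.5,4.5,4.5]}'
python3 - <<'E'
from pile import *
shot('top','t17'); shot('scene','s17'); pile('t17',81)
delta([662.2,-152.6,0],-14,10,0,lab='cover')
E
```

```text
clock: 34.45
position: [660.1, -152.5, 86.8]
ee_rot: [0.122, 0.993, 0.0, -0.003]
contact_force: [-0.4, -0.1, 0.0]
gripper_width: 44.8
grasp_force: 0.0
-1 -12 [177, 186, 181, 168, 142, 102, 60, 38, 35, 35, 35]
-1 12 [120, 132, 139, 136, 117, 86, 61, 47, 42, 43, 45]
1 -12 [166, 179, 187, 184, 166, 130, 86, 57, 48, 51, 56]
1 12 [180, 180, 180, 181, 183, 184, 185, 185, 186, 187, 188]
ends [[-56.5, -55.8, -56.1, -56.0, -54.2], [57.5, 55.5, 58.3, 64.9, 64.3]]
sides [[-34.1, -33.7, -34.1, -33.9], [33.5, 41.7, 28.0, 26.6]]
top 79.2 [-53.2  54.5] [-31.7   9.3]
scene 78.9 [-52.9  57.6] [-31.2  33.1]
cover cm [ 0.03 -0.04 -8.  ] deg [-0.   0.  -0.1] goal [ 662.2 -152.6   10. ]
```

```bash
python3 -m creep '{"translation":[[0.03,-0.04,-3],[0.03,-0.04,-6],[0.03,-0.04,-7.5],[0.03,-0.04,-7.9],[0.03,-0.04,-7.9]],"delta_rot":[[0,0,0],[0,0,0],[0,0,0],[0,0,0],[0,0,0]],"hand":[4.5,4.5,4.5,4.5,4.5]}'; python3 -m creep '{"translation":[[0,0,0],[0,0,0],[0,0,0],[0,0,0],[0,0,0],[0,0,0]],"delta_rot":[[0,0,0],[0,0,0],[0,0,0],[0,0,0],[0,0,0],[0,0,0]],"hand":[0.7,0.7,0.7,0.7,0.7,0.7]}'; python3 -m creep '{"translation":[[0,0,1],[0,0,3],[0,0,6],[0,0,10],[0,0,12],[0,0,12]],"delta_rot":[[0,0,0],[0,0,0],[0,0,0],[0,0,0],[0,0,0],[0,0,0]],"hand":[0.7,0.7,0.7,0.7,0.7,0.7]}'
python3 - <<'E'
from h import *
delta([453.5,-37.9,0],14.35,81+10+20,0,lab='over pile')
shot('top','t18'); shot('scene','s18'); p=read_state()['position']
for n in('top','scene'):
    q=held(n,n[0]+'18',p[:2],-14,(90,150),(-70,70)); print(n,len(q),np.histogram(q[:,2],np.arange(90,155,5))[0])
E
```

```text
clock: 35.17
position: [662.7, -153.0, 10.9]
ee_rot: [0.122, 0.993, 0.0, 0.0]
contact_force: [0.3, -0.7, -0.2]
gripper_width: 44.8
grasp_force: 0.0
clock: 35.92
position: [662.7, -153.1, 10.9]
ee_rot: [0.122, 0.993, 0.0, 0.0]
contact_force: [-0.8, 1.0, 5.4]
gripper_width: 12.7
grasp_force: 62.3
clock: 36.67
position: [662.7, -153.1, 131.6]
ee_rot: [0.122, 0.993, 0.001, 0.001]
contact_force: [-0.0, 0.4, -0.8]
gripper_width: 12.7
grasp_force: 61.4
over pile cm [-20.92  11.52  -2.06] deg [-0.1  0.1 28.4] goal [453.5 -37.9 111. ]
top 533 [  0   0   0   0   0   1  53 439  31   1   4   4]
scene 759 [  0   0   0   0   0  21 316 265  33  36  37  51]
```

```bash
python3 -m creep '{"translation":[[-4.2,2.3,0],[-8.4,4.6,0],[-12.6,6.9,0],[-16.8,9.2,0],[-20.92,11.52,0],[-20.92,11.52,-1.5],[-20.92,11.52,-2],[-20.92,11.52,-2]],"delta_rot":[[0,0,5.5],[0,0,11],[0,0,17],[0,0,23],[0,0,28.4],[0,0,28.4],[0,0,28.4],[0,0,28.4]],"hand":[0.7,0.7,0.7,0.7,0.7,0.7,0.7,0.7]}'
cat > cov.py <<'E'
from h import *
def cov(f,z):
    shot('top','t'+f); shot('scene','s'+f); c=(453.7,-37.8)
    s=read_state(); print('TCP local',((s['position']-[*c,0])@frame(14.35)).round(1)); delta([*c,0],14.35,0,0,lab='rot')
    im=cv2.imread(f'pics/t{f}.png').min(2).astype(np.float32)
    u=np.arange(46,68,2.)
    for v in(-15,0,15):
        q=proj('top',np.c_[u,0*u+v,0*u]@frame(14.35).T+[*c,z]).astype(np.float32); print(v,[int(x) for x in cv2.remap(im,q[None,:,0],q[None,:,1],1)[0]])
    print('sides',[[float(edge('top','t'+f,c,14.35,z,(u,k*25),(u,k*43))[1]) for u in (35,40,45,50)] for k in(-1,1)])
    for n in('top','scene'):
        q=held(n,n[0]+f,c,14.35,(z-5,z+5),(-75,75),(-50,50)); 
        if len(q)>20: print(n,len(q),'z',np.percentile(q[:,2],[50,75]).round(1),'u',np.percentile(q[:,0],[1,3,97,99]).round(1),'v',np.percentile(q[q[:,0]>25][:,1],[1,3,97,99]).round(1))
E
python3 - <<'E'
from cov import *
cov('19',106)
a=cv2.imread('pics/s19.png');b=cv2.imread('pics/t19.png')
cv2.imwrite('pics/v7.png',np.hstack([cv2.resize(a[120:220,245:345],(400,400),interpolation=2),cv2.resize(b[190:290,200:300],(400,400),interpolation=2)]))
E
```

```text
clock: 37.78
position: [452.5, -38.2, 108.7]
ee_rot: [-0.125, 0.992, -0.0, -0.002]
contact_force: [-1.1, -0.5, 0.1]
gripper_width: 12.7
grasp_force: 61.4
TCP local [-7.000e-01 -1.000e-01  1.094e+02]
rot cm [  0.06   0.03 -10.94] deg [ 0.  -0.1 -0. ] goal [453.7 -37.8   0. ]
-15 [102, 102, 101, 101, 99, 88, 64, 37, 25, 26, 32]
0 [102, 102, 101, 98, 92, 79, 55, 30, 22, 22, 26]
15 [102, 102, 102, 100, 92, 75, 53, 32, 28, 31, 34]
sides [[-34.1, -35.0, -34.2, -35.3], [31.6, 31.0, 31.2, 30.4]]
top 274 z [104.3 105.3] u [22.  25.9 53.  53.5] v [-32.8 -31.9  28.1  29.5]
scene 494 z [104.3 105.1] u [-53.7 -49.6  54.   55.3] v [-32.8 -30.9  29.8  31.2]
```

View pics/v7.png

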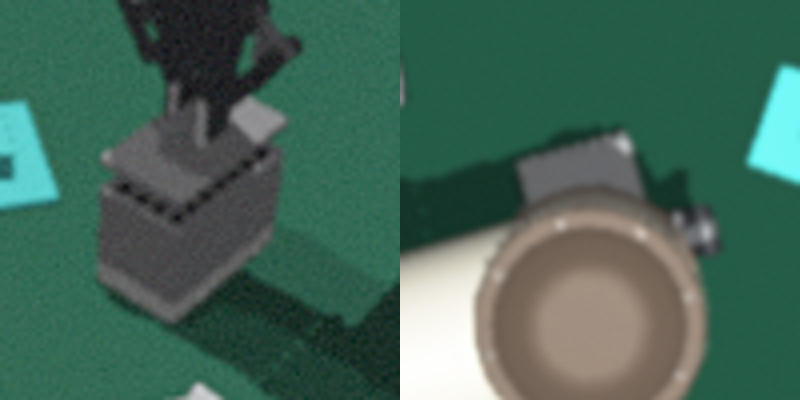

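```bash
python3 -m creep '{"translation":[[0.05,0.1,-0.4],[0.1,0.2,-0.9],[0.1,0.2,-1.2],[0.1,0.2,-1.2]],"delta_rot":[[0,-0.1,0],[0,-0.1,0],[0,-0.1,0],[0,-0.1,0]],"hand":[0.7,0.7,0.7,0.7]}'
python3 - <<'E'
from cov import *
cov('20',93)
c=(453.7,-37.8)
for n in('top','scene'):
    q=held(n,n[0]+'20',c,14.35,(72,83),(-75,75),(-50,50)); print(n,len(q),'below: u',np.percentile(q[:,0],[97,99]).round(1),'v',np.percentile(q[:,1],[1,97,99]).round(1))
E
```

```text
clock: 38.38
position: [453.5, -35.9, 97.3]
ee_rot: [-0.125, 0.992, -0.0, -0.0]
contact_force: [-0.0, -0.8, -0.8]
gripper_width: 12.7
grasp_force: 61.4
TCP local [ 0.5  1.8 97.6]
rot cm [-0.   -0.19 -9.76] deg [ 0.  0. -0.] goal [453.7 -37.8   0. ]
-15 [102, 102, 102, 101, 97, 83, 57, 33, 26, 29, 34]
0 [102, 102, 102, 99, 89, 71, 48, 26, 22, 22, 25]
15 [102, 102, 102, 100, 89, 70, 47, 30, 27, 31, 34]
sides [[-34.0, -32.4, -34.2, -33.3], [32.5, 33.0, 33.2, 33.8]]
top 283 z [92.8 93.9] u [24.3 27.9 54.6 55.1] v [-30.9 -30.1  30.7  32. ]
scene 512 z [92.6 93.4] u [-52.2 -49.1  56.3  57.2] v [-30.3 -28.8  32.4  33.2]
top 14 below: u [56.  56.1] v [-31.9  30.6  31.2]
scene 184 below: u [57.7 58.1] v [-29.   33.3  33.6]
```

```bash
python3 -m creep '{"translation":[[0.03,0,-0.2],[0.03,0,-0.4],[0.03,0,-0.45],[0.03,0,-0.45]],"delta_rot":[[0,0,0],[0,0,0],[0,0,0],[0,0,0]],"hand":[0.7,0.7,0.7,0.7]}';python3 -m creep '{"translation":[[0,0,-0.07],[0,0,-0.07]],"delta_rot":[[0,0,0],[0,0,0]],"hand":[0.7,0.7]}';python3 -m creep '{"translation":[[0,0,-0.06],[0,0,-0.06]],"delta_rot":[[0,0,0],[0,0,0]],"hand":[0.7,0.7]}'
```

```text
clock: 38.98
position: [454.0, -35.9, 93.1]
ee_rot: [-0.125, 0.992, -0.0, 0.0]
contact_force: [-0.3, 0.0, -1.1]
gripper_width: 12.9
grasp_force: 61.4
clock: 39.22
position: [454.0, -35.9, 92.4]
ee_rot: [-0.125, 0.992, -0.0, 0.0]
contact_force: [0.3, 0.3, 0.6]
gripper_width: 12.4
grasp_force: 61.4
clock: 39.48
position: [454.0, -35.9, 91.8]
ee_rot: [-0.125, 0.992, -0.0, 0.0]
contact_force: [0.5, 0.4, -0.2]
gripper_width: 12.7
grasp_force: 61.4
```

```bash
python3 -m creep '{"translation":[[0,0,-0.06],[0,0,-0.06]],"delta_rot":[[0,0,0],[0,0,0]],"hand":[0.7,0.7]}';python3 -m creep '{"translation":[[0,0,-0.05],[0,0,-0.05]],"delta_rot":[[0,0,0],[0,0,0]],"hand":[0.7,0.7]}'
```

```text
clock: 39.72
position: [454.1, -35.9, 91.8]
ee_rot: [-0.125, 0.992, -0.0, 0.0]
contact_force: [-2.2, 0.7, 6.1]
gripper_width: 12.7
grasp_force: 62.2
clock: 39.98
position: [454.1, -35.9, 91.8]
ee_rot: [-0.126, 0.992, -0.0, 0.0]
contact_force: [-2.8, 0.2, 8.9]
gripper_width: 12.8
grasp_force: 62.8
```

```bash
python3 -m creep '{"translation":[[0,0,0.05],[0,0,0.05],[0,0,0.05],[0,0,0.05],[0,0,2],[0,0,5],[0,0,9],[0,0,13]],"delta_rot":[[0,0,0],[0,0,0],[0,0,0],[0,0,0],[0,0,0],[0,0,0],[0,0,0],[0,0,0]],"hand":[3,4.5,4.5,4.5,4.5,4.5,4.5,4.5]}'; python3 -m creep '{"translation":[[0,-5,1],[0,-10,1],[0,-15,1],[0,-20,1],[0,-25,1],[0,-28,1],[0,-28,1]],"delta_rot":[[0,0,0],[0,0,0],[0,0,0],[0,0,0],[0,0,0],[0,0,0],[0,0,0]],"hand":[4.5,4.5,4.5,4.5,4.5,4.5,4.5]}'
python3 - <<'E'
from pile import *
shot('top','t21'); shot('scene','s21'); pile('t21',87)
c=(453.7,-37.8)
for zr in((10,20),(25,40),(46,64),(69,79),(83,91)):
    q=held('scene','s21',c,14.35,zr,(-70,70)); f=q[q[:,0]>50]; g=q[(q[:,1]>28)]; print(zr,len(f),np.median(f[:,0]) if len(f) else '', len(g),np.median(g[:,1]).round(1) if len(g) else '')
a=cv2.imread('pics/s21.png');b=cv2.imread('pics/t21.png')
cv2.imwrite('pics/v8.png',np.hstack([cv2.resize(a[120:220,245:345],(400,400),interpolation=2),cv2.resize(b[190:290,200:300],(400,400),interpolation=2)]))
E
```

```text
clock: 40.98
position: [453.7, -36.0, 221.8]
ee_rot: [-0.125, 0.992, -0.0, -0.0]
contact_force: [0.6, -0.3, 1.5]
gripper_width: 45.0
grasp_force: 0.0
clock: 41.85
position: [453.6, -317.5, 229.9]
ee_rot: [-0.124, 0.992, 0.0, -0.0]
contact_force: [-0.3, -0.3, 0.8]
gripper_width: 45.0
grasp_force: 0.0
-1 -12 [198, 198, 197, 184, 150, 102, 55, 24, 14, 15, 13]
-1 12 [197, 197, 197, 186, 155, 110, 65, 36, 34, 33, 33]
1 -12 [201, 201, 200, 196, 177, 136, 85, 45, 30, 32, 35]
1 12 [200, 200, 198, 191, 170, 129, 75, 39, 30, 31, 34]
ends [[-55.8, -55.5, -55.2, -55.9, -56.3], [57.1, 56.7, 56.2, 56.2, 57.2]]
sides [[-33.7, -32.6, -34.7, -33.6], [33.4, 33.6, 33.0, 33.4]]
top 87.3 [-53.2  55.1] [-31.4  31.9]
scene 87.0 [-52.7  57.8] [-30.5  33.8]
(10, 20) 57 55.50086766426924 71 31.9
(25, 40) 87 55.487998381014926 103 31.7
(46, 64) 107 55.945008353056636 131 32.3
(69, 79) 66 56.570416163682 74 32.1
(83, 91) 72 55.348319582543894 86 31.2
```

View pics/v8.png

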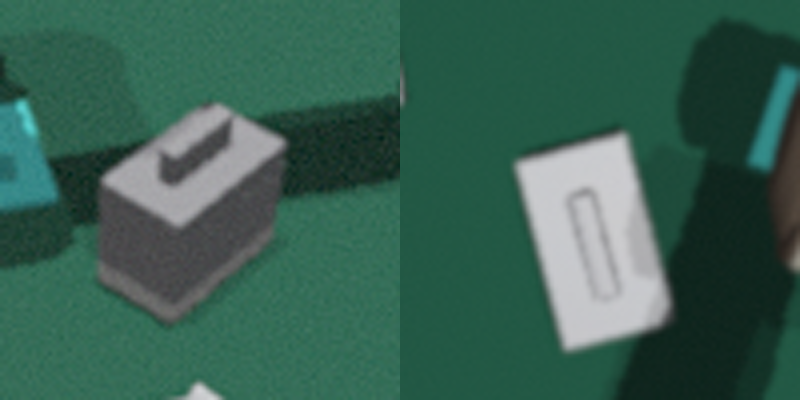

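The pile stands flush to about 1 mm: cover on top with its bar up at (195,150) in the crop, and the walls are straight. Handing in.

```bash
python3 -c "
from bench import *
print(job_done())"
```

```text
the job is handed in; nothing more can be done
None
```

Job handed in at about 42 s: deep, middle and thin trays and then the grey cover (bar up) are stacked on the base plate, flush to about 1 mm by camera; the middle tray first landed about 4 mm off and was regripped and corrected, and the roll, jar and mouse were not touched.

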